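# Pull the tall push-on knob off the desk mixer

### The arm

A 6-joint arm with a two-finger parallel gripper is mounted at the origin on a cart in front of the work surface, level with it; the furniture and walls round the work are solid. World frame = base frame: x ahead of the robot, y to its left, z up, the work surface at z = 0. Lengths are in m, angles in rad, forces in N, time in s.
With the tool pointing down it reaches from about 0.275 to 0.85 m from the base axis. Payload 5.2 kg.
Tool frame: the origin (TCP) lies between the finger pads; the fingertips stand 19 mm ahead of it and the grasp point (between the pads) is the TCP; z points along the fingers, y is the direction in which the jaws open and shut (so a half turn about z gives the same grasp; the last joint's range is limited). The gripper opens to 85 mm and grips with 20 to 120 N. Pads are 22 mm wide; open, the fingers measure 114 mm over their backs; the gripper's body (76 mm by 85 mm) begins 54 mm behind the grasp point. The pads swing forward as they close: fully open they stand 13 mm farther back than shut.
Start: joints at [1.026, 0.259, 1.535, -0, 1.348, -0.203], TCP at [0.184, 0.518, 0.25] pointing down, gripper open.
Joint ranges: [-3.14, 3.14], [-0.91, 2.08], [0.19, 2.58], [-1.22, 4.36], [0.22, 2.71], [-3.12, 3.12]. Speed limits (rad/s): [2.57, 2.57, 3.14, 3.14, 3.14, 3.14].

### API

Orientations are given as a rotation vector (axis times angle).
In Python, from workcell import manip gives the robot as it stands.
- The arm moves only by the tool drive_tool, never from a script. Its arguments are lists of equal length, an entry for each row: "travel": the shift along the tool's x, y, z in cm, a list of three; "turn": the turn, a rotation vector about the tool's x, y, z in rad, a list of three; "jaw": the opening, from -1 (shut) to 1 (fully open). A call has 1 to 8 rows; each row shifts and turns the commanded pose from where the row before left it, along the tool's axes as they then stand; what a row does not reach is not made up. A row lasts 1/10 s, in which the tool goes at most 50 mm and 8.59 degrees, less where a joint would pass 70% of its speed; a pose out of reach is approached as far as the arm can. A call is refused whole if a number of a shift passes 5 or a number of a turn 0.15, either way. A call with a gripper value outside its range is refused whole. The fingers move at their own pace and stop on an object; "force" is the grip in N (left out, the last holds). Time passes only in rows, so rows that do not move let the fingers close. It gives the time, the measured TCP pose, the force and the opening at its end, in the units of the state.
- manip.state(): the state, without advancing time (a new reading comes with each control period).
- manip.snapshot(name): name is "side" or "top"; returns a dict with "color" (480x640x3 uint8, red, green, blue), "fx", "fy", "cx", "cy" (pixels), "view" (4x4, takes a point from world to camera coordinates). Camera axes: x right, y down, z forward; pixel columns grow to the right and rows downward; lengths in m; the calibration is good to about 2 mm. A picture is of the moment at which its call begins. There is no depth.
- manip.finish_job(): hands the job in, once; it reports no verdict.
Trained networks look in the newest picture that a camera, given by its name, has taken for a name from the list of things; names that differ only in an ending like _2 or _b are one class to them, and where a whole thing is asked for, a point or a joint stands for the part that bears it (a point fixed in the world has none). Each returns a list of dicts, best first, with "score" (0 to 1); they miss things now and then, are a little off and sometimes report something else, mostly with a low value. They report only what shows in the picture. A call takes as long as a camera call.
- manip.outline_of(camera, name): "mask" (480x640 bool, what is visible of it) and "rect" ([centre column, centre row, width, height] in pixels, round what is visible of it).
The state is a dict: "time": time; "qpos": joint angles; "dq": joint speeds; "tau": joint torques, N m; "eef_pos": TCP position; "tool_rot": TCP orientation; "contact_force": force on the tool from outside, world axes, zero at the start; "moment": the same for the moment, N m; "opening": finger opening in m.
Only numpy, scipy, OpenCV 4.12 (cv2) and the standard library are available. Lean on these libraries where they do the work, as an engineer would, in place of code of your own. Each camera call takes 0.05 s, during which the arm holds its last target.

### The job

The tall knob on the meeting-table mixer has to come off so that its control can be cleaned. Take the knob puller by its handle, slide its fork along the panel from the mixer's front (the bare side of the panel) until it is fully home round the knob's hub, pull the knob straight up off its shaft and stand it upright in the parts tray with the puller, then stand the puller back upright on the bare desk. Work gently: go by feel, do not ram the knob or press hard on the panel or the tray, do not touch the tall knob with the fingers, and leave the two low knobs and the things on the desk as they are.

Things in the scene. Friction and masses are not known exactly. Their poses are not given: they have to be found in the camera images.
- mixer: Tabletop audio mixer, fixed, 140 (x) x 218 (y) x 40 mm high. Origin: centre of its underside, on the desk; z up. Its front, the bare side of the panel, looks to its -x. Three knobs stand in a row at x = 0, y = -60, 0 and +60 mm, pushed fully down on the panel; meters and buttons up to 4 mm high lie behind them (x = 34 to 60 mm).
- panel (a point): Centre of the mixer's flat, smooth, slippery bright panel (its top face, 40 mm above the desk, 140 x 210 mm), same axes as the mixer. Only 1 mm high screw heads at x = -58, y = -93 and +93 mm stand up from its bare front part.
- tall_knob_mid (a point): The tall black push-on knob (30 g), on any one of the three places: point on its axis half-way up, 17 mm above its lower end; z up. From below: hub 16 mm wide, 5 mm high; flange 34 mm wide, 4 mm thick; fluted grip 27 mm wide up to 34 mm height. It bears 20 N up and only 6 N sideways from the puller (2 to 3 N can be felt); panel and tray bear 20 N.
- tall_knob_foot (a point): Lower end of the tall knob's hub, on its axis, on the panel at the start. Between panel and flange is a 5 mm gap all round the hub. Sprung catches in its 12 mm long shaft hold the knob: a straight pull of about 6 to 14 N pops it off within the first 3 mm, then it is loose. It also stands by itself on its hub, with the same gap.
- puller_grip (a point): Knob puller (0.1 kg), loose, standing on its flat fork: centre of its black handle, 76 mm above the fork's underside; x: to the open end of the fork, z up. Handle 12 mm thick (x), 26 mm wide (y), 55 to 97 mm above the underside. Gripped across its thickness (along x) it does not pitch when the fork is pushed. A strip 45 mm behind carries it; free height under it 47 mm.
- puller_foot (a point): Point on the underside of the fork plate, straight below puller_grip. Plate 3.2 mm thick, 36 mm wide; slot 19 mm wide between two round-tipped tines 23 mm long. Its thumbscrew clamps it anywhere: with the hub at the slot's closed end, the knob's axis is 10 mm behind to 10 mm ahead of this point (unknown, to be felt). Tine tips end 14 mm ahead of that axis, the plate's rear 58 mm behind.
- tray: Grey parts tray, fixed, 150 (x) x 100 (y) mm, walls 3 mm thick and 12 mm high, floor 3 mm above the desk. Origin: centre of its underside.
- low_knob_a_mid (a point): One of the two low black knobs, on its axis half-way up (10 mm above the panel). Same flange and hub as the tall one, but only 20 mm high. It stays on.
- low_knob_b_mid (a point): The other low black knob, the same.
- glue_mid (a point): Bystander behind the mixer: glue stick 28 mm thick, 92 mm high, standing; point at its centre.
- pen_mid (a point): Bystander behind and to the right of the mixer: slate-coloured marker 131 mm long, 18 mm thick, lying; point at its centre.
- rubber_mid (a point): Bystander on the desk in front of the mixer: eraser in a sleeve, 50 mm long, 22 mm wide, 12 mm high; point at its centre.

How it is judged:
On the way, in this order (a step that is already met when the one before it is completed fails the run):
1. the fork is fully home under the tall knob, which is still on its shaft: low on the panel (under 1.5 mm up) it touches the hub with 0.3 N or more, handle within 12 mm of the knob's axis (horizontal distance between puller_grip and tall_knob_mid below 0.0115 m and z of puller_grip in the frame of mixer below 0.1175 m and contact force between puller and tall_knob above 0.3 N and distance of tall_knob_mid from where it was at the start of the episode below 0.003 m), for 0.02 s.
2. the tall knob is off its shaft and rides in the puller, at least 25 mm above its seat (z of tall_knob_mid in the frame of mixer above 0.082 m and horizontal distance between puller_grip and tall_knob_mid below 0.02 m and contact force between puller and tall_knob above 0.05 N and angle between tall_knob_mid's own z axis and vertical below 0.35 rad), for 0.1 s.
At the end, for the whole second after the job is handed in: The tall knob stands upright (within 6 degrees) and still on the floor of the tray; the puller stands upright (within 5 degrees) and still on the bare desk, outside the tray and touching the knob no more; the low knobs are where they were (within 4 mm) (x of tall_knob_mid in the frame of tray between -0.07 and 0.07 m and y of tall_knob_mid in the frame of tray between -0.045 and 0.045 m and z of tall_knob_mid in the frame of tray between 0.017 and 0.023 m and angle between tall_knob_mid's own z axis and vertical below 0.1 rad and linear speed of each of tall_knob, puller below 0.02 m/s and height (world z) of puller_grip between 0.073 and 0.078 m and angle between puller_grip's own z axis and vertical below 0.08 rad and contact force between puller and tall_knob below 0.05 N and distance of each of low_knob_a_mid, low_knob_b_mid from where it was at the start of the episode below 0.004 m).
It fails at once if the fork, still low on the panel, pushes the tall knob sideways with more than 6 N (bent shaft), or loads it with more than 20 N at any time (contact force between puller and tall_knob above 20 N or (contact force between puller and tall_knob above 6 N and z of puller_grip in the frame of mixer below 0.1175 m)).
It fails at once if the puller or the knob is pressed or dropped on the mixer's panel or the tray with more than 20 N (contact force between puller and mixer above 20 N or contact force between any of tall_knob, puller and tray above 20 N).
It fails at once if the fingers touch the tall knob (contact force between the fingers and tall_knob above 0.5 N).
It fails at once if a low knob is shifted or pulled (distance of any of low_knob_a_mid, low_knob_b_mid from where it was at the start of the episode above 0.004 m).
It fails at once if a thing standing on the desk is shifted by more than 20 mm (distance of any of glue_mid, pen_mid, rubber_mid from where it was at the start of the episode above 0.02 m).
It also fails if it takes over 70 s, if anything falls off the work surface, if the arm or the gripper's body presses on something with over 40 N, if the wrist force passes 120 N, or if a joint passes its speed limit or range.

## Working session

There is one attempt and no reset: what is moved stays moved. The work goes in short steps, Python scripts to look and compute and a tool call to move; the robot and the scene stay as the last step left them, time stands still between calls to the robot, and variables do not carry over. Pictures are saved under pics/ and viewed, and the job is handed in when it is done.

Besides the shell and the picture viewer there is one more tool, called in YAML: its name, and indented under it one key for each argument. drive_tool: Moves the arm, as the interface text tells. Its arguments: {"type":"object","properties":{"travel":{"type":"array","items":{"type":"array","items":{"type":"number"}}},"turn":{"type":"array","items":{"type":"array","items":{"type":"number"}}},"jaw":{"type":"array","items":{"type":"number"}},"force":{"type":"number"}},"required":["travel","turn","jaw"]}

```bash
mkdir -p pics; cat > h.py <<'E'
import numpy as np, cv2
from workcell import manip
def snap(n,f=None):
    s=manip.snapshot(n)
    if f: cv2.imwrite('pics/'+f, s['color'][:,:,::-1])
    return s
def ray(s,u,v):
    V=np.array(s['view']);R=V[:3,:3];t=V[:3,3]
    d=R.T@np.array([(u-s['cx'])/s['fx'],(v-s['cy'])/s['fy'],1]);return -R.T@t,d
def atz(s,u,v,z):
    o,d=ray(s,u,v);return o+d*(z-o[2])/d[2]
def proj(s,p):
    V=np.array(s['view']);q=V[:3,:3]@np.array(p)+V[:3,3];return s['fx']*q[0]/q[2]+s['cx'],s['fy']*q[1]/q[2]+s['cy']
E
python3 - <<'E'
from h import *
for n in('side','top'):
    s=snap(n,n+'0.png');V=np.array(s['view']);print(n,s['fx'],s['cx'],s['cy'],(-V[:3,:3].T@V[:3,3]).round(3),V[:3,:3].round(3).tolist())
    for k in('mixer','tall_knob_mid','puller_grip','tray','low_knob_a_mid','glue_mid','pen_mid','rubber_mid'):
        for r in manip.outline_of(n,k)[:3]: print(k,round(r['score'],2),np.round(r['rect'],1),int(r['mask'].sum()))
print(manip.state())
E
```

```text
side 488.25397336060024 321.69025418334576 233.35681226575892 [ 0.389 -0.726  0.715] [[0.966, -0.26, -0.008], [-0.173, -0.618, -0.767], [0.195, 0.742, -0.642]]
mixer 0.72 [332.1 269.5  95.9  97.2] 5380
tall_knob_mid 0.69 [339.5 273.8  18.7  19.2] 299
puller_grip 0.65 [274.  389.   48.8  62.4] 1322
tray 0.76 [256.2 193.5  65.1  41.2] 1576
low_knob_a_mid 0.52 [330.2 255.4  13.5  18.7] 191
low_knob_a_mid 0.2 [321.8 237.4  13.   13.1] 152
glue_mid 0.94 [408.2 259.1  15.8  40.3] 523
pen_mid 0.94 [466.7 350.   29.6  59.7] 658
pen_mid 0.25 [256.1 195.2  69.1  39.7] 1679
pen_mid 0.2 [273.4 388.6  47.5  62.7] 1340
rubber_mid 0.49 [232.3 271.2  18.3  19.9] 213
top 554.336422640027 316.37038986625043 237.85811210067044 [0.397 0.012 1.094] [[0.02, -1.0, 0.01], [-0.984, -0.021, -0.179], [0.179, -0.007, -0.984]]
mixer 0.62 [336.8 238.9 114.2  78.9] 7667
tall_knob_mid 0.5 [368.8 239.3  17.   17.8] 256
puller_grip 0.87 [475.1 333.1  30.4  39.6] 779
tray 0.65 [171.5 286.6  61.4  85.9] 4039
low_knob_a_mid 0.82 [336.2 240.2  19.9  17.7] 215
glue_mid 0.76 [365.5 161.9  13.3  26.1] 331
glue_mid 0.25 [368
[... 188 characters left out ...]
23. ] 302
rubber_mid 0.67 [302.5 340.   21.7  24.7] 284
{'time': 0.9, 'qpos': array([ 1.02618693e+00,  2.58574201e-01,  1.53498167e+00, -1.07194632e-05,
        1.34798727e+00, -2.02731193e-01]), 'dq': array([-0.00095718, -0.00044232,  0.00070301,  0.0009829 ,  0.00024193,
       -0.00105732]), 'tau': array([-3.00896927e-04, -4.45907664e+01, -2.90898943e+01, -3.59449650e-04,
        8.88337017e-04,  4.85454962e-06]), 'eef_pos': array([0.18434564, 0.5182032 , 0.25033101]), 'tool_rot': array([5.34401140e-01, 3.09577859e+00, 6.64133688e-05]), 'contact_force': array([-0.50738446,  0.16859944, -0.33074869]), 'moment': array([-0.01569237,  0.01201004, -0.04683216]), 'opening': 0.08536301887899284}
```

```bash
python3 - <<'E'
import cv2
a=cv2.imread('pics/side0.png');b=cv2.imread('pics/top0.png')
cv2.imwrite('pics/sidec.png',cv2.resize(a[160:440,210:510],None,fx=2.6,fy=2.1) if 0 else cv2.resize(a[160:440,200:500],None,fx=2.1,fy=2.1))
cv2.imwrite('pics/topc.png',cv2.resize(b[130:380,130:510],None,fx=2.1,fy=2.1))
E
```

```text
(no output)
```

View pics/sidec.png

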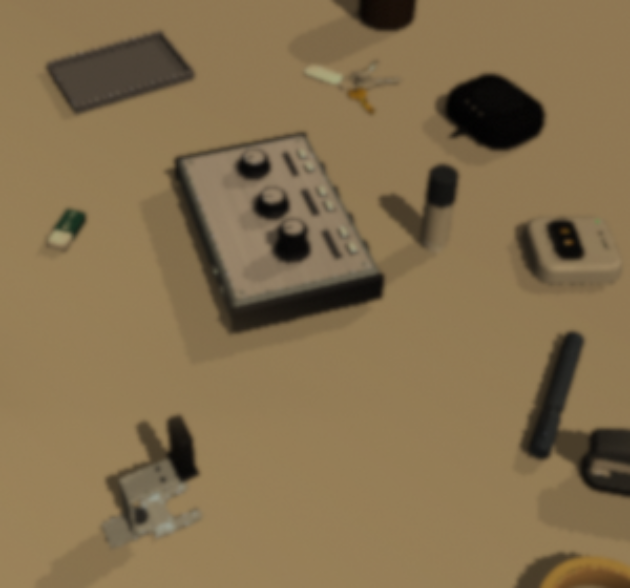

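View pics/topc.png

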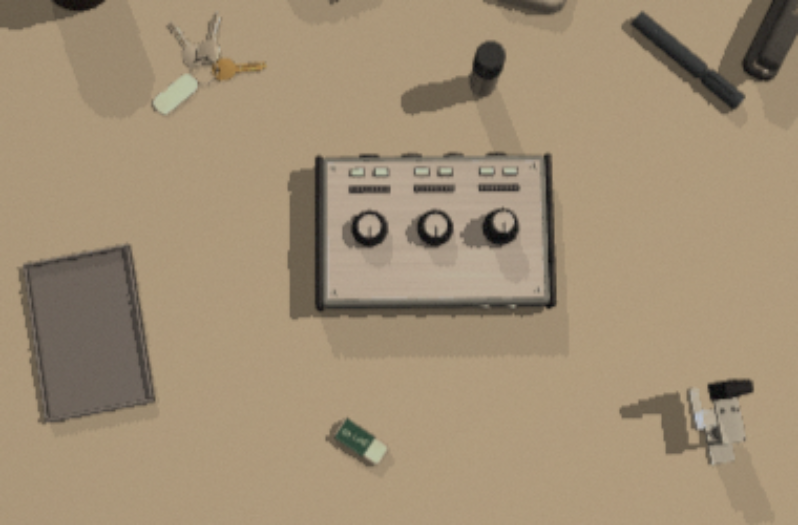

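The crops show the tall knob as the rightmost of the three, at top px (369,239). The tray is on the left, and the puller is at lower right with its fork opening roughly away from the robot. Next I'll zoom in and measure.

```bash
python3 - <<'E'
import cv2,numpy as np
a=cv2.imread('pics/side0.png');b=cv2.imread('pics/top0.png')
A=cv2.resize(a[345:435,235:315],None,fx=6,fy=6,interpolation=cv2.INTER_CUBIC)
B=cv2.resize(b[300:360,450:500],None,fx=8,fy=8,interpolation=cv2.INTER_CUBIC)
o=np.zeros((560,900,3),np.uint8);o[:540,:480]=A;o[:480,490:890]=B
cv2.imwrite('pics/pz.png',cv2.resize(cv2.convertScaleAbs(o,alpha=1.4),(800,498)))
cv2.imwrite('pics/mz.png',cv2.resize(b[195:285,275:400],None,fx=6,fy=6,interpolation=cv2.INTER_CUBIC))
E
```

```text
(no output)
```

View pics/pz.png

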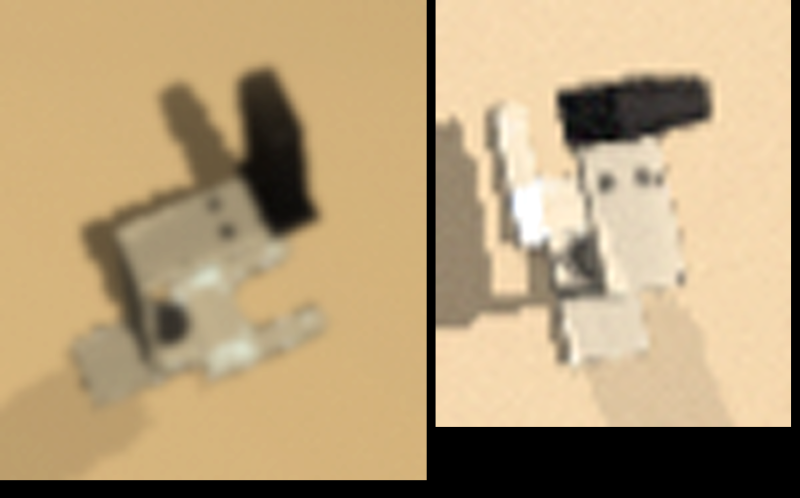

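View pics/mz.png

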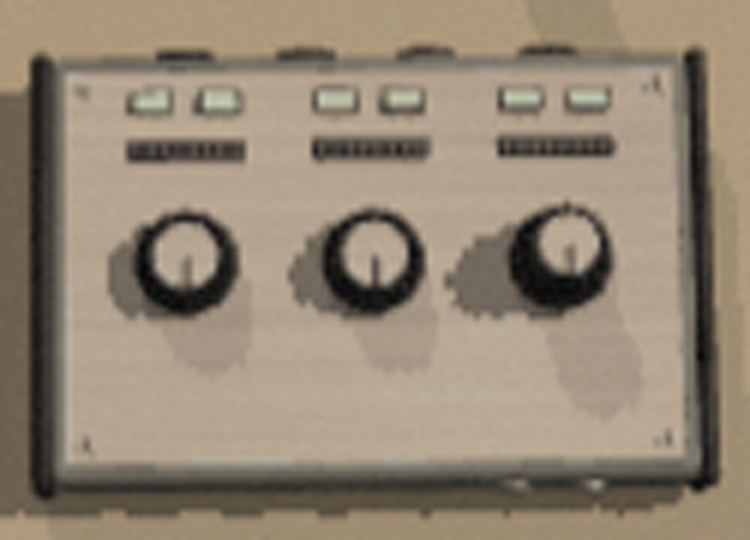

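```bash
cat > fit.py <<'E'
from h import *
from scipy.optimize import minimize
def boxpts(x,y,th,z0=.055,z1=.097,lx=.012,ly=.026,cx=0):
    c,s_=np.cos(th),np.sin(th)
    return [(x+c*(cx+a)-s_*b,y+s_*(cx+a)+c*b,z) for a in(-lx/2,lx/2) for b in(-ly/2,ly/2) for z in(z0,z1)]
def sil(s,pts,k=8):
    h=cv2.convexHull(np.array([proj(s,p) for p in pts],np.float32))
    m=np.zeros((480*1,640),np.uint8);
    return h
E
python3 - <<'E'
from fit import *
S={}
roi={'side':(345,435,235,315),'top':(300,360,450,500)}
res={}
for n in('side','top'):
    s=manip.snapshot(n);S[n]=s
    r0,r1,c0,c1=roi[n];K=8
    g=cv2.cvtColor(s['color'],cv2.COLOR_RGB2GRAY)[r0:r1,c0:c1]
    g=cv2.resize(g,None,fx=K,fy=K,interpolation=cv2.INTER_CUBIC)
    m=(g<58).astype(np.uint8)
    nl,lab,st,_=cv2.connectedComponentsWithStats(m);i=1+np.argmax(st[1:,4]);m=(lab==i).astype(np.uint8)
    print(n,st[i])
    def iou(p):
        h=cv2.convexHull(np.array([proj(s,q) for q in boxpts(*p)],np.float32))[:,0]
        h=(h-[c0,r0]+.5)*K-.5
        a=np.zeros_like(m);cv2.fillPoly(a,[np.round(h*16).astype(np.int32)],1,shift=4)
        return -(a&m).sum()/(a|m).sum()
    best=None
    for th in(-.3,0,.3):
        q=minimize(iou,[.27 if 0 else .24,-.27,th],method='Nelder-Mead',options=dict(initial_simplex=[[.24,-.27,th],[.26,-.27,th],[.24,-.25,th],[.24,-.27,th+.2]]))
        if best is None or q.fun<best.fun: best=q
    print(n,best.x.round(4),best.fun)
s=S['top']
f=lambda u,v,z:atz(s,u,v,z)[:2].round(4)
print('tine',f(460.2,314.8,.003),'rear',f(473.5,350.2,.003))
c=lambda x,y:(275+(x+.5)/6-.5,195+(y+.5)/6-.5)
P=[f(*c(*q),.041) for q in((84,92),(653,86),(86,445),(663,438))];print('screws',P, np.mean(P,0))
print('low',f(*c(187,262),.047),f(*c(374,262),.047),'tall',f(*c(560.5,261),.047))
# tray
for n in S:
    r=manip.outline_of(n,'tray')[0]['mask'].astype(np.uint8)
    k=cv2.findContours(r,0,2)[0];k=max(k,key=cv2.contourArea)[:,0]
    P=np.array([atz(S[n],u,v,.012)[:2] for u,v in k],np.float32)
    R=cv2.minAreaRect(P*1000);print(n,'tray',R)
E
```

```text
side [  348   111   125   241 18215]
side [ 0.24 -0.27 -0.3 ] 0.0
top [ 139   90  167   76 9106]
top [ 0.24 -0.27 -0.3 ] 0.0
tine [ 0.4486 -0.2796] rear [ 0.3812 -0.3036]
screws [array([0.6426, 0.0602]), array([ 0.6487, -0.1247]), array([0.5274, 0.0562]), array([ 0.5336, -0.1277])] [ 0.588075 -0.034   ]
low [0.5862 0.0254] [ 0.5875 -0.0344] tall [ 0.5891 -0.0941]
side tray ((486.5309753417969, 282.7073669433594), (156.65504455566406, 119.8121566772461), 12.125715255737305)
top tray ((490.35772705078125, 284.64630126953125), (152.07154846191406, 102.93831634521484), 12.100775718688965)
```

```bash
cat > fitp.py <<'E'
from fit import *
def fit(n,roi,x0,zo=0,thr=58,s=None):
    s=s or manip.snapshot(n)
    r0,r1,c0,c1=roi;K=8
    g=cv2.cvtColor(s['color'],cv2.COLOR_RGB2GRAY)[r0:r1,c0:c1]
    g=cv2.resize(g,None,fx=K,fy=K,interpolation=cv2.INTER_CUBIC)
    m=(g<thr).astype(np.uint8)
    nl,lab,st,_=cv2.connectedComponentsWithStats(m);i=1+np.argmax(st[1:,4]);m=(lab==i).astype(np.uint8)
    def iou(p):
        h=cv2.convexHull(np.array([proj(s,q) for q in boxpts(*p)],np.float32))[:,0]
        h=(h-[c0,r0]+.5)*K-.5
        a=np.zeros_like(m);cv2.fillPoly(a,[np.round(h*16).astype(np.int32)],1,shift=4)
        return -(a&m).sum()/(a|m).sum()
    best=None
    for d in(-.3,0,.3):
        x,y,t=x0;t+=d
        q=minimize(iou,x0,method='Nelder-Mead',options=dict(initial_simplex=[[x,y,t],[x+.02,y,t],[x,y+.02,t],[x,y,t+.2]]))
        if best is None or q.fun<best.fun: best=q
    return s,best
E
python3 - <<'E'
from fitp import *
for thr in(50,60,70):
  for n,r in(('side',(345,435,235,315)),('top',(300,360,450,500))):
    s,b=fit(n,r,[.43,-.3,.2],thr=thr);print(n,thr,b.x.round(4),round(b.fun,3))
    if n=='top':print(proj(s,(b.x[0],b.x[1],.097)))
E
```

```text
side 50 [ 0.41   -0.2867  0.0333] 0.0
top 50 [ 0.43 -0.3  -0.1 ] 0.0
(np.float64(485.894577513985), np.float64(323.32699620312167))
side 60 [ 0.41   -0.2867  0.0333] 0.0
top 60 [ 0.43 -0.3  -0.1 ] 0.0
(np.float64(485.894577513985), np.float64(323.32699620312167))
side 70 [ 0.41   -0.2867  0.0333] 0.0
top 70 [ 0.43 -0.3   0.1 ] 0.0
(np.float64(485.894577513985), np.float64(323.32699620312167))fitp.py:13: RuntimeWarning: overflow encountered in scalar negative
  return -(a&m).sum()/(a|m).sum()
```

```bash
sed -i 's/return -(a&m).sum()/return -float((a\&m).sum())/' fitp.py
python3 - <<'E'
from fitp import *
for thr in(50,60,70):
  for n,r in(('side',(345,435,235,315)),('top',(300,360,450,500))):
    s,b=fit(n,r,[.43,-.3,.2],thr=thr);print(n,thr,b.x.round(4),round(b.fun,3))
    if n=='top':print(proj(s,(b.x[0],b.x[1],.097)))
E
```

```text
side 50 [ 0.4438 -0.293   0.0273] -0.832
top 50 [ 0.4457 -0.2908  0.2286] -0.866
(np.float64(480.47343640648927), np.float64(314.32409014188704))
side 60 [ 0.4437 -0.293   0.0681] -0.855
top 60 [ 0.4457 -0.2911  0.2315] -0.879
(np.float64(480.6072277479083), np.float64(314.33418588257666))
side 70 [ 0.4434 -0.2926  0.1576] -0.687
top 70 [ 0.4457 -0.2911  0.2494] -0.884
(np.float64(480.6475615910801), np.float64(314.3236993887017))
```

```bash
python3 - <<'E'
from fit import *
out=[]
for n,(r0,r1,c0,c1),sh in(('side',(345,435,235,315),(-.0008,-.001)),('top',(300,360,450,500),(.0008,.001))):
  s=manip.snapshot(n);K=7
  for th in(.12,.17,.22):
    im=cv2.resize(s['color'][r0:r1,c0:c1,::-1],None,fx=K,fy=K,interpolation=cv2.INTER_CUBIC)
    im=cv2.convertScaleAbs(im,alpha=1.3)
    x,y=.4447+sh[0],-.292+sh[1]
    T=lambda P:[np.round((np.array(proj(s,p))-[c0,r0]+.5)*K-.5).astype(int) for p in P]
    c,sn=np.cos(th),np.sin(th)
    W=lambda a,b,z:(x+c*a-sn*b,y+sn*a+c*b,z)
    for z,col in((.097,(0,0,255)),(.055,(255,0,255))):
        cv2.polylines(im,[np.array(T([W(.006,.013,z),W(.006,-.013,z),W(-.006,-.013,z),W(-.006,.013,z)]))],1,col,1)
    d=-.007
    cv2.polylines(im,[np.array(T([W(d-.058,.018,.003),W(d+.010,.018,.003),W(d+.014,.0137,.003),W(d+.010,.0095,.003),W(d-.0095,.0095,.003),W(d-.0095,-.0095,.003),W(d+.01,-.0095,.003),W(d+.014,-.0137,.003),W(d+.01,-.018,.003),W(d-.058,-.018,.003)]))],1,(0,160,0),1)
    h=np.zeros((630,560,3),np.uint8);h[:im.shape[0],:im.shape[1]]=im[:630,:560];out.append(h)
o=np.vstack([np.hstack(out[:3]),np.hstack(out[3:])])
cv2.imwrite('pics/ov.png',cv2.resize(o,(800,600),interpolation=cv2.INTER_AREA))
E
```

```text
(no output)
```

View pics/ov.png

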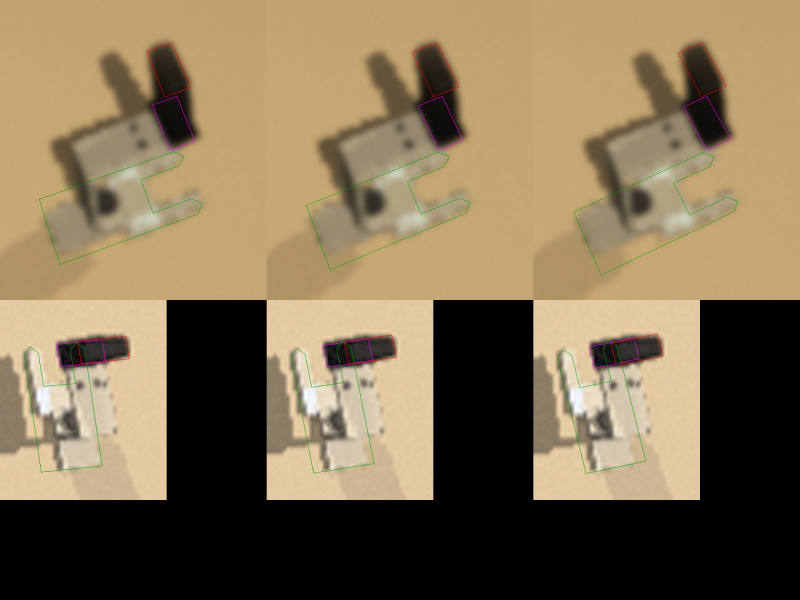

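The overlays put the puller at about (0.445, -0.292) with yaw 0.165. The tall knob is at (0.589, -0.094), the mixer yaw is 0.03, and the tray is at (0.490, 0.284) with yaw 0.21. First I'll turn the tool so its y lies along the fork.

drive_tool:
  travel:
    - [0, 0, 0]
    - [0, 0, 0]
    - [0, 0, 0]
    - [0, 0, 0]
    - [0, 0, 0]
    - [0, 0, 0]
    - [0, 0, 0]
    - [0, 0, 0]
  turn:
    - [0, 0, 0.133]
    - [0, 0, 0.133]
    - [0, 0, 0.133]
    - [0, 0, 0.133]
    - [0, 0, 0.133]
    - [0, 0, 0.133]
    - [0, 0, 0.133]
    - [0, 0, 0.133]
  jaw: [1, 1, 1, 1, 1, 1, 1, 1]

```text
time: 2.6
eef_pos: [0.1843, 0.5182, 0.2503]
tool_rot: [-2.037, -2.391, -0.0]
contact_force: [-0.3, -0.5, 0.5]
opening: 0.0856
```

```bash
cat > st.py <<'E'
import sys,numpy as np
from workcell import manip
from scipy.spatial.transform import Rotation as Ro
s=manip.state();R=Ro.from_rotvec(s['tool_rot']).as_matrix();p=np.array(s['eef_pos'])
print('t',round(s['time'],2),'p',p.round(4),'q',np.round(s['qpos'],2),'op',round(s['opening'],4))
print('yhead',np.arctan2(R[1,1],R[0,1]).round(4),'z',R[:,2].round(4),'F',np.round(s['contact_force'],2),'Ftool',(R.T@s['contact_force']).round(2),'M',np.round(s['moment'],3))
if len(sys.argv)>3:
    print('to go cm',(R.T@(np.array(list(map(float,sys.argv[1:4])))-p)*100).round(2))
E
python3 st.py .4447 -.292 .25
```

```text
t 2.6 p [0.1843 0.5182 0.2503] q [1.03 0.26 1.53 0.   1.35 0.87] op 0.0856
yhead 0.1595 z [ 0.  0. -1.] F [-0.29 -0.49  0.5 ] Ftool [-0.44 -0.36 -0.5 ] M [0.083 0.05  0.003]
to go cm [-8.413e+01  1.284e+01  3.000e-02]
```

drive_tool:
  travel:
    - [-3.5, 0.5, 0]
    - [-3.5, 0.5, 0]
    - [-3.5, 0.5, 0]
    - [-3.5, 0.5, 0]
    - [-3.5, 0.5, 0]
    - [-3.5, 0.5, 0]
    - [-3.5, 0.5, 0]
    - [-3.5, 0.5, 0]
  turn:
    - [0, 0, 0]
    - [0, 0, 0]
    - [0, 0, 0]
    - [0, 0, 0]
    - [0, 0, 0]
    - [0, 0, 0]
    - [0, 0, 0]
    - [0, 0, 0]
  jaw: [1, 1, 1, 1, 1, 1, 1, 1]

```text
time: 3.4
eef_pos: [0.2699, 0.2473, 0.2505]
tool_rot: [2.03, 2.397, 0.001]
contact_force: [1.5, -0.6, 0.4]
opening: 0.0855
```

drive_tool:
  travel:
    - [-3.5, 0.5, 0]
    - [-3.5, 0.5, 0]
    - [-3.5, 0.5, 0]
    - [-3.5, 0.5, 0]
    - [-3.5, 0.5, 0]
    - [-3.5, 0.5, 0]
    - [-3.5, 0.5, 0]
    - [-3.5, 0.5, 0]
  turn:
    - [0, 0, 0]
    - [0, 0, 0]
    - [0, 0, 0]
    - [0, 0, 0]
    - [0, 0, 0]
    - [0, 0, 0]
    - [0, 0, 0]
    - [0, 0, 0]
  jaw: [1, 1, 1, 1, 1, 1, 1, 1]

```text
time: 4.2
eef_pos: [0.3554, -0.0226, 0.2506]
tool_rot: [2.031, 2.396, 0.001]
contact_force: [0.7, 0.3, 0.3]
opening: 0.0852
```

```bash
python3 st.py .4447 -.292 .25
```

```text
t 4.2 p [ 0.3554 -0.0226  0.2506] q [-0.38 -0.11  1.94  0.    1.31 -0.54] op 0.0852
yhead 0.1646 z [ 1.e-03 -2.e-04 -1.e+00] F [0.71 0.27 0.34] Ftool [ 0.15  0.75 -0.34] M [-0.006 -0.068  0.028]
to go cm [-28.04   4.39   0.08]
```

drive_tool:
  travel:
    - [-4, 0.6, 0]
    - [-4, 0.6, 0]
    - [-4, 0.6, 0]
    - [-4, 0.6, 0]
    - [-4, 0.6, 0]
    - [-4, 0.6, 0]
    - [-4.1, 0.9, 0]
    - [0, 0, 0]
  turn:
    - [0, 0, 0]
    - [0, 0, 0]
    - [0, 0, 0]
    - [0, 0, 0]
    - [0, 0, 0]
    - [0, 0, 0]
    - [0, 0, 0]
    - [0, 0, 0]
  jaw: [1, 1, 1, 1, 1, 1, 1, 1]

```text
time: 5.0
eef_pos: [0.4469, -0.2957, 0.2496]
tool_rot: [2.034, 2.392, -0.002]
contact_force: [-0.4, 0.2, -0.3]
opening: 0.0854
```

drive_tool:
  travel:
    - [0, 0, 3]
    - [0, 0, 3]
    - [0, 0, 3]
    - [0, 0, 2]
    - [0, 0, 0]
    - [0, 0, 0]
  turn:
    - [0, 0, 0]
    - [0, 0, 0]
    - [0, 0, 0]
    - [0, 0, 0]
    - [0, 0, 0]
    - [0, 0, 0]
  jaw: [0.5, 0.2, 0.2, 0.2, 0.2, 0.2]

```text
time: 5.6
eef_pos: [0.4458, -0.2905, 0.1408]
tool_rot: [-2.03, -2.397, -0.0]
contact_force: [0.6, -0.6, 0.1]
opening: 0.0513
```

```bash
python3 st.py .4447 -.292 .08; python3 - <<'E'
from h import *
a=snap('side')['color'];b=snap('top')['color']
A=cv2.resize(a[305:425,215:335],None,fx=4,fy=4);B=cv2.resize(b[260:360,420:500],None,fx=4,fy=4)
o=np.zeros((480,800,3),np.uint8);o[:,:480]=A;o[:400,480:]=B;cv2.imwrite('pics/g1.png',o[:,:,::-1])
E
```

```text
t 5.6 p [ 0.4458 -0.2905  0.1408] q [-0.79  0.33  1.73  0.    1.09 -0.95] op 0.0513
yhead 0.1653 z [-2.e-04  2.e-04 -1.e+00] F [ 0.64 -0.6   0.08] Ftool [-0.7   0.53 -0.08] M [-0.004  0.002  0.025]
to go cm [-0.13 -0.13  6.08]
```

View pics/g1.png

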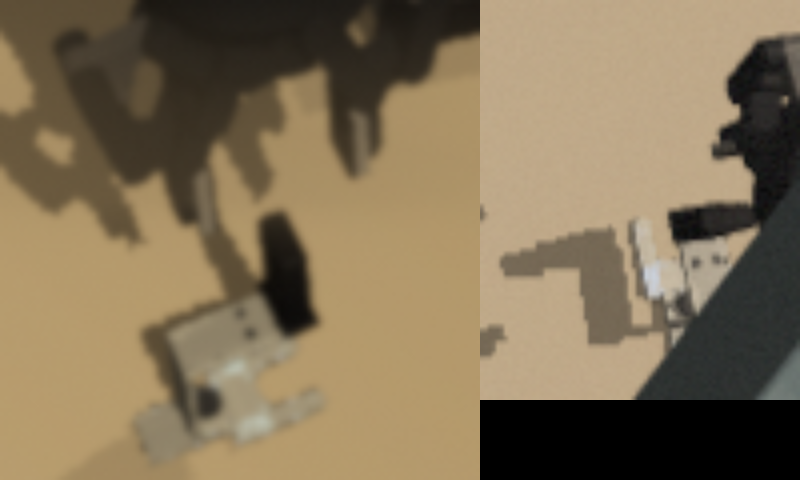

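The fingers straddle the handle. The side view has pads at (205,205) and (355,140) with the handle top at (275,220) between them. Next: descend and close.

drive_tool:
  travel:
    - [-0.13, -0.13, 2]
    - [0, 0, 2]
    - [0, 0, 1.5]
    - [0, 0, 0.5]
    - [0, 0, 0]
    - [0, 0, 0]
    - [0, 0, 0]
    - [0, 0, 0]
  turn:
    - [0, 0, 0]
    - [0, 0, 0]
    - [0, 0, 0]
    - [0, 0, 0]
    - [0, 0, 0]
    - [0, 0, 0]
    - [0, 0, 0]
    - [0, 0, 0]
  jaw: [0.2, 0.2, 0.2, 0.0, -0.3, -0.6, -0.8, -1]
  force: 30

```text
time: 6.5
eef_pos: [0.4455, -0.293, 0.0816]
tool_rot: [2.029, 2.395, -0.0]
contact_force: [1.0, -0.3, 3.6]
opening: 0.0113
```

drive_tool:
  travel:
    - [0, 0, 0]
    - [0, 0, 0]
    - [0, 0, 0]
    - [0, 0, 0]
    - [0, 0, 0]
  turn:
    - [0, 0, 0]
    - [0, 0, 0]
    - [0, 0, 0]
    - [0, 0, 0]
    - [0, 0, 0]
  jaw: [-1, -1, -1, -1, -1]
  force: 80

```text
time: 7.0
eef_pos: [0.4455, -0.293, 0.0816]
tool_rot: [2.029, 2.395, -0.0]
contact_force: [0.3, 0.2, 6.3]
opening: 0.0111
```

```bash
python3 st.py .4447 -.292 .08
```

```text
t 7.0 p [ 0.4455 -0.293   0.0816] q [-0.79  0.4   1.79  0.    0.95 -0.96] op 0.0111
yhead 0.165 z [ 0.0019 -0.0018 -1.    ] F [0.29 0.17 6.29] Ftool [ 0.11  0.32 -6.29] M [ 0.152  0.024 -0.01 ]
to go cm [ 0.11 -0.06  0.16]
```

Gripped: opening 11 mm, with 6 N on the desk showing the fork is seated at TCP z = 0.0816. Lifting now, then I'll refine the knob position by a silhouette fit in both cameras.

drive_tool:
  travel:
    - [0, 0, -0.5]
    - [0, 0, -1]
    - [0, 0, -2]
    - [0, 0, -2.5]
    - [0, 0, -3]
    - [0, 0, -2]
    - [0, 0, 0]
  turn:
    - [0, 0, 0]
    - [0, 0, 0.04]
    - [0, 0, 0.04]
    - [0, 0, 0.055]
    - [0, 0, 0]
    - [0, 0, 0]
    - [0, 0, 0]
  jaw: [-1, -1, -1, -1, -1, -1, -1]

```text
time: 7.7
eef_pos: [0.446, -0.2936, 0.1936]
tool_rot: [2.183, 2.25, -0.0]
contact_force: [1.0, 0.8, -1.0]
opening: 0.0111
```

```bash
python3 st.py .48 -.0975 .19; cat > kf.py <<'E'
from h import *
from scipy.optimize import minimize
def cyl(x,y,r,z0,z1):
    t=np.linspace(0,6.283,40);return [(x+r*np.cos(a),y+r*np.sin(a),z) for a in t for z in(z0,z1)]
def kfit(s,x0,zb,parts,thr,K=8):
    u,v=map(int,proj(s,(*x0,zb+.01)));r0,r1,c0,c1=v-18,v+18,u-18,u+18
    g=cv2.cvtColor(s['color'],cv2.COLOR_RGB2GRAY)[r0:r1,c0:c1]
    g=cv2.resize(g,None,fx=K,fy=K,interpolation=cv2.INTER_CUBIC);m=(g<thr).astype(np.uint8)
    nl,lab,st,_=cv2.connectedComponentsWithStats(m);i=1+np.argmax(st[1:,4]);m=(lab==i).astype(np.uint8)
    k=cv2.findContours(m,0,2)[0];cv2.drawContours(m,k,-1,1,-1)
    def f(p):
        a=np.zeros_like(m)
        for r,z0,z1 in parts:
            h=cv2.convexHull(np.array([proj(s,q) for q in cyl(*p,r,zb+z0,zb+z1)],np.float32))[:,0]
            h=(h-[c0,r0]+.5)*K-.5;cv2.fillPoly(a,[np.round(h*16).astype(np.int32)],1,shift=4)
        return -float((a&m).sum())/(a|m).sum()
    x,y=x0
    b=minimize(f,x0,method='Nelder-Mead',options=dict(initial_simplex=[[x,y],[x+.006,y],[x,y+.006]]));return b.x.round(4),round(b.fun,3)
T=[(.017,.005,.009),(.0135,.009,.034)];L=[(.017,.005,.009),(.0135,.009,.020)]
E
python3 - <<'E'
from kf import *
for n in('side','top'):
    s=snap(n,n+'2.png')
    for thr in(45,60,75):
        print(n,thr,[kfit(s,p,.04,q,thr) for p,q in(((.589,-.094),T),((.5875,-.0344),L),((.586,.0254),L))])
E
```

```text
t 7.7 p [ 0.446  -0.2936  0.1936] q [-0.79  0.27  1.66 -0.    1.2  -0.82] op 0.0111
yhead 0.0301 z [ 0.0044 -0.0045 -1.    ] F [ 1.01  0.76 -1.  ] Ftool [0.73 1.03 1.  ] M [-0.049 -0.01   0.002]
to go cm [19.5   3.99  0.29]
side 45 [(array([ 0.5881, -0.0876]), np.float64(-0.544)), (array([ 0.5866, -0.0288]), np.float64(-0.415)), (array([0.5848, 0.032 ]), np.float64(-0.404))]
side 60 [(array([ 0.5878, -0.0891]), np.float64(-0.618)), (array([ 0.5855, -0.0289]), np.float64(-0.495)), (array([0.5839, 0.0298]), np.float64(-0.482))]
side 75 [(array([ 0.5874, -0.09  ]), np.float64(-0.684)), (array([ 0.5855, -0.0303]), np.float64(-0.571)), (array([0.5834, 0.0295]), np.float64(-0.561))]
top 45 [(array([ 0.5891, -0.0925]), np.float64(-0.385)), (array([ 0.5875, -0.0344]), np.float64(-0.303)), (array([0.5862, 0.0263]), np.float64(-0.307))]
top 60 [(array([ 0.5885, -0.0929]), np.float64(-0.45)), (array([ 0.5875, -0.0344]), np.float64(-0.403)), (array([0.5855, 0.0263]), np.float64(-0.402))]
top 75 [(array([ 0.589 , -0.0928]), np.float64(-0.514)), (array([ 0.5875, -0.0341]), np.float64(-0.894)), (array([0.5857, 0.026 ]), np.float64(-0.895))]
```

View pics/side2.png

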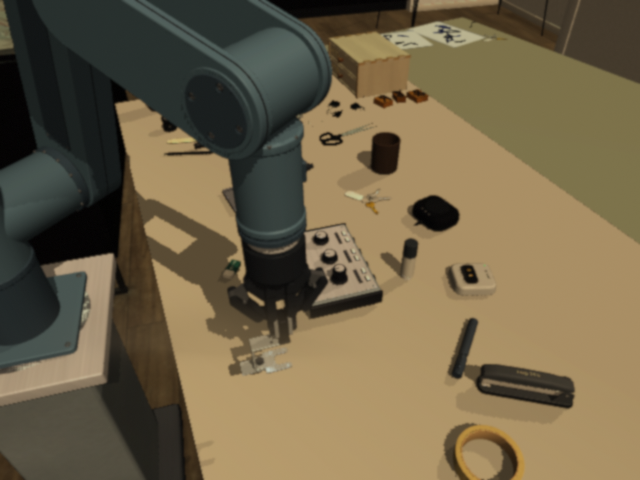

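drive_tool:
  travel:
    - [2, 1, 0]
    - [3, 1.5, 0]
    - [3, 1.5, 0]
    - [3, 1.5, 0]
    - [3, 1.5, 0]
    - [3, 1.5, 0]
    - [2.5, 0.9, 0]
    - [0, 0, 0]
  turn:
    - [0, 0, 0]
    - [0, 0, 0]
    - [0, 0, 0]
    - [0, 0, 0]
    - [0, 0, 0]
    - [0, 0, 0]
    - [0, 0, 0]
    - [0, 0, 0]
  jaw: [-1, -1, -1, -1, -1, -1, -1, -1]

```text
time: 8.6
eef_pos: [0.5324, -0.0911, 0.1883]
tool_rot: [-2.181, -2.255, 0.001]
contact_force: [-0.3, -0.6, -1.3]
opening: 0.011
```

drive_tool:
  travel:
    - [0, 0, 2]
    - [0, 0, 2]
    - [0, 0, 1.5]
    - [0, 0, 0.7]
    - [0, 0, 0]
    - [0, 0, 0]
    - [0, 0, 0]
  turn:
    - [0, 0, 0]
    - [0, 0, 0]
    - [0, 0, 0]
    - [0, 0, 0]
    - [0, 0, 0]
    - [0, 0, 0]
    - [0, 0, 0]
  jaw: [-1, -1, -1, -1, -1, -1, -1]

```text
time: 9.3
eef_pos: [0.5333, -0.095, 0.129]
tool_rot: [2.187, 2.253, 0.001]
contact_force: [-0.4, 0.5, -1.1]
opening: 0.0111
```

```bash
python3 st.py .534 -.0957 .125; python3 - <<'E'
from h import *
a=snap('side')['color'];b=snap('top')['color']
A=cv2.resize(a[220:320,275:375],None,fx=5,fy=5,interpolation=cv2.INTER_CUBIC);B=cv2.resize(b[200:300,330:400],None,fx=4,fy=4)
o=np.zeros((500,790,3),np.uint8);o[:,:500]=A;o[:400,510:]=B;cv2.imwrite('pics/g2.png',o[:,:,::-1])
E
```

```text
t 9.3 p [ 0.5333 -0.095   0.129 ] q [-0.38  0.36  1.72 -0.    1.07 -0.41] op 0.0111
yhead 0.0298 z [ 1.3e-03 -6.0e-04 -1.0e+00] F [-0.45  0.46 -1.15] Ftool [ 0.47 -0.43  1.15] M [-0.026 -0.014 -0.05 ]
to go cm [-0.07  0.07  0.4 ]
```

View pics/g2.png

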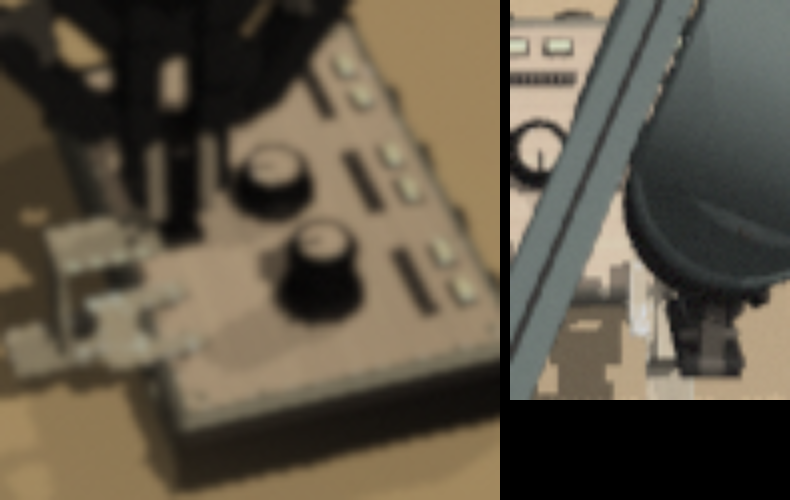

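```bash
python3 - <<'E'
from h import *
a=snap('side');b=snap('top');z=.129-.0816+.0032
P=atz(a,275+185/5-.5,220+293/5-.5,z);Q=atz(a,275+203/5-.5,220+343/5-.5,z);print('side tips',P,Q,(P+Q)/2,np.linalg.norm(P-Q))
for c,r in((632,265),(650,265),(640,262)):print('top',atz(b,330+(c-510)/4-.5,200+r/4-.5,z))
B=cv2.resize(b['color'][250:310,340:400],None,fx=10,fy=10,interpolation=cv2.INTER_CUBIC);cv2.imwrite('pics/g3.png',B[:,:,::-1])
A=cv2.resize(a['color'][255:310,270:350],None,fx=10,fy=10,interpolation=cv2.INTER_CUBIC);cv2.imwrite('pics/g4.png',A[:,:,::-1])
E
```

```text
side tips [ 0.53693074 -0.08132262  0.0506    ] [ 0.53699473 -0.10859585  0.0506    ] [ 0.53696273 -0.09495923  0.0506    ] 0.0272733075083627
top [ 0.53480628 -0.07875996  0.0506    ]
top [ 0.53498677 -0.08730307  0.0506    ]
top [ 0.53632004 -0.08254944  0.0506    ]
```

View pics/g3.png

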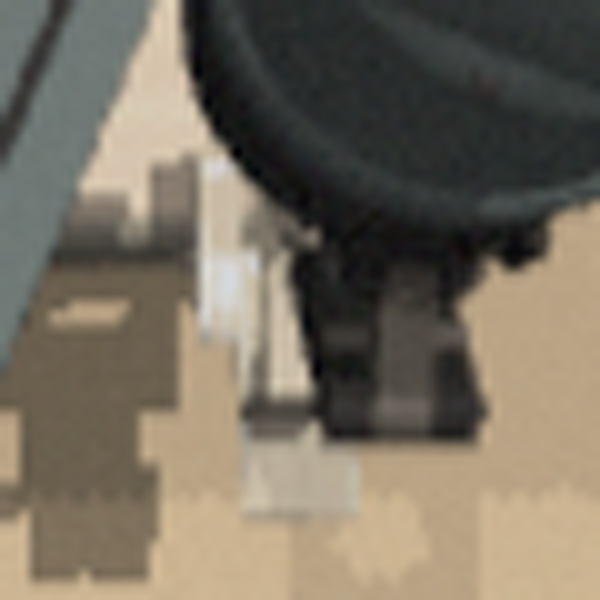

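View pics/g4.png

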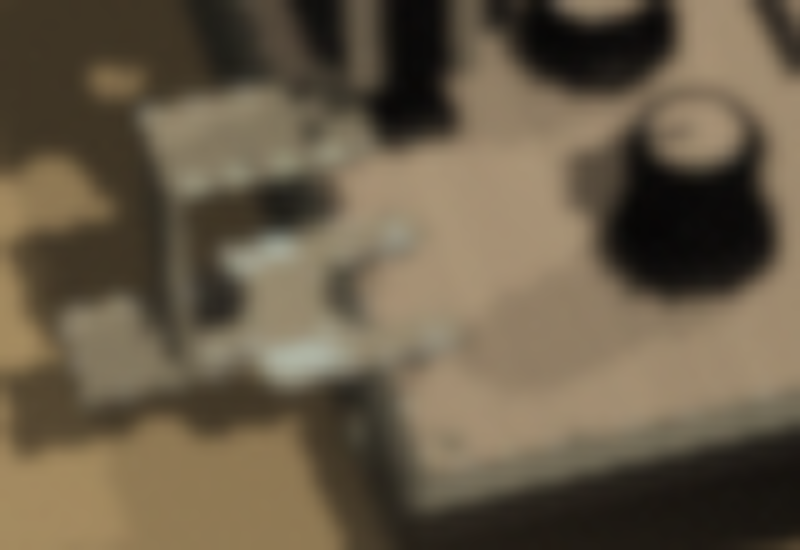

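```bash
python3 - <<'E'
from h import *
a=snap('side');b=snap('top');z=.129-.0816+.0032
print('side knob flange',atz(a,338.2,277.7,.047),'top disc',atz(a,270+70.5-.5,255+13.8-.5,.074))
for p in((705,138),(690,230)):pass
print('top outer edge',atz(b,359.5,270,z),atz(b,359.5,280,z))
print('rear centre top',atz(b,340+30-.5,250+48-.5,z), 'rear side',atz(a,270+11.8,255+35,z))
# expected pictures of knob at candidates
for p in((.589,-.094),(.589,-.0925)):
  print(p,'side flange/top',proj(a,(*p,.047)),proj(a,(*p,.074)),'top',proj(b,(*p,.047)),proj(b,(*p,.074)))
E
```

```text
side knob flange [ 0.58746783 -0.09052149  0.047     ] top disc [ 0.58980266 -0.09324747  0.074     ]
top outer edge [ 0.5266765  -0.07785858  0.0506    ] [ 0.50768265 -0.07797043  0.0506    ]
rear centre top [ 0.47512316 -0.09695701  0.0506    ] rear side [ 0.47595839 -0.0967154   0.0506    ]
(0.589, -0.094) side flange/top (np.float64(339.48338271999614), np.float64(278.791351961364)) (np.float64(339.706451632744), np.float64(268.647957515225)) top (np.float64(367.9239513728789), np.float64(238.15521388419512)) (np.float64(369.3902432177363), np.float64(235.5889831370458))
(0.589, -0.0925) side flange/top (np.float64(339.25909659091144), np.float64(278.2544893290585)) (np.float64(339.4776718792031), np.float64(268.11325056912153)) top (np.float64(367.1438240504308), np.float64(238.13858546647808)) (np.float64(368.59017195201886), np.float64(235.57190512249062))
```

The views agree within about 1 mm: fork centre-line y ≈ -0.0938 and knob ≈ -0.094. The tine tips are near x = 0.540. I'll advance 20 mm above the panel, still clear of the flange, then lower to feel for the panel.

drive_tool:
  travel:
    - [0, 1, 0]
    - [0, 1, 0]
    - [0, 0, 0.3]
    - [0, 0, 0.2]
    - [0, 0, 0]
    - [0, 0, 0]
  turn:
    - [0, 0, 0]
    - [0, 0, 0]
    - [0, 0, 0]
    - [0, 0, 0]
    - [0, 0, 0]
    - [0, 0, 0]
  jaw: [-1, -1, -1, -1, -1, -1]

```text
time: 10.2
eef_pos: [0.5524, -0.0939, 0.123]
tool_rot: [-2.187, -2.254, 0.001]
contact_force: [-0.5, -0.1, -0.5]
opening: 0.011
```

drive_tool:
  travel:
    - [0, 0, 0.05]
    - [0, 0, 0.05]
    - [0, 0, 0.05]
    - [0, 0, 0]
  turn:
    - [0, 0, 0]
    - [0, 0, 0]
    - [0, 0, 0]
    - [0, 0, 0]
  jaw: [-1, -1, -1, -1]

```text
time: 10.6
eef_pos: [0.5527, -0.094, 0.1218]
tool_rot: [2.188, 2.254, -0.0]
contact_force: [-0.0, -0.0, -1.0]
opening: 0.0108
```

```bash
for i in 1 2 3; do python3 st.py .589 -.0940 .1216; done
```

```text
t 10.6 p [ 0.5527 -0.094   0.1218] q [-0.37  0.39  1.68 -0.    1.07 -0.4 ] op 0.0108
yhead 0.03 z [-0. -0. -1.] F [-0.02 -0.04 -1.03] Ftool [-0.04 -0.02  1.03] M [-0.013  0.002 -0.02 ]
to go cm [-0.11  3.62  0.02]
t 10.6 p [ 0.5527 -0.094   0.1218] q [-0.37  0.39  1.68 -0.    1.07 -0.4 ] op 0.0108
yhead 0.03 z [-0. -0. -1.] F [-0.02 -0.04 -1.03] Ftool [-0.04 -0.02  1.03] M [-0.013  0.002 -0.02 ]
to go cm [-0.11  3.62  0.02]
t 10.6 p [ 0.5527 -0.094   0.1218] q [-0.37  0.39  1.68 -0.    1.07 -0.4 ] op 0.0108
yhead 0.03 z [-0. -0. -1.] F [-0.02 -0.04 -1.03] Ftool [-0.04 -0.02  1.03] M [-0.013  0.002 -0.02 ]
to go cm [-0.11  3.62  0.02]
```

drive_tool:
  travel:
    - [0, 0, 0.03]
    - [0, 0, 0]
  turn:
    - [0, 0, 0]
    - [0, 0, 0]
  jaw: [-1, -1]

```text
time: 10.8
eef_pos: [0.5528, -0.094, 0.1217]
tool_rot: [2.188, 2.254, 0.0]
contact_force: [-0.4, 0.4, -0.1]
opening: 0.011
```

drive_tool:
  travel:
    - [0, 0, 0.03]
    - [0, 0, 0]
  turn:
    - [0, 0, 0]
    - [0, 0, 0]
  jaw: [-1, -1]

```text
time: 11.0
eef_pos: [0.5529, -0.0941, 0.1216]
tool_rot: [2.187, 2.254, 0.0]
contact_force: [-1.4, 0.0, 3.0]
opening: 0.0109
```

drive_tool:
  travel:
    - [0, 0, 0.03]
    - [0, 0, 0]
  turn:
    - [0, 0, 0]
    - [0, 0, 0]
  jaw: [-1, -1]

```text
time: 11.2
eef_pos: [0.553, -0.0941, 0.1216]
tool_rot: [2.187, 2.254, 0.0]
contact_force: [-2.0, 0.3, 6.5]
opening: 0.0111
```

The panel touches at TCP z 0.1216, as expected. I'll raise the fork about 0.6 mm off the panel, trim 0.6 mm to the right, and slide until the tips are just under the flange.

drive_tool:
  travel:
    - [-0.06, 0, -0.06]
    - [0, 0, -0.06]
    - [0, 0, 0]
    - [0, 0, 0]
  turn:
    - [0, 0, 0]
    - [0, 0, 0]
    - [0, 0, 0]
    - [0, 0, 0]
  jaw: [-1, -1, -1, -1]

```text
time: 11.6
eef_pos: [0.5527, -0.0945, 0.1218]
tool_rot: [-2.187, -2.254, 0.0]
contact_force: [-0.5, -0.8, -0.4]
opening: 0.0108
```

```bash
python3 st.py .589 -.0940 .1221
```

```text
t 11.6 p [ 0.5527 -0.0945  0.1218] q [-0.37  0.39  1.68  0.    1.07 -0.4 ] op 0.0108
yhead 0.03 z [-5.e-04  2.e-04 -1.e+00] F [-0.51 -0.77 -0.45] Ftool [-0.75 -0.53  0.45] M [ 0.033 -0.031  0.001]
to go cm [-0.06  3.63 -0.04]
```

drive_tool:
  travel:
    - [0, 0.2, -0.03]
    - [0, 0.25, 0]
    - [0, 0.25, 0]
    - [0, 0.25, 0]
    - [0, 0.2, 0]
    - [0, 0.1, 0]
    - [0, 0, 0]
    - [0, 0, 0]
  turn:
    - [0, 0, 0]
    - [0, 0, 0]
    - [0, 0, 0]
    - [0, 0, 0]
    - [0, 0, 0]
    - [0, 0, 0]
    - [0, 0, 0]
    - [0, 0, 0]
  jaw: [-1, -1, -1, -1, -1, -1, -1, -1]

```text
time: 12.4
eef_pos: [0.5653, -0.0942, 0.1224]
tool_rot: [-2.188, -2.254, 0.0]
contact_force: [0.1, 0.4, -1.4]
opening: 0.0107
```

```bash
python3 st.py .589 -.0940 .1221; python3 - <<'E'
from h import *
a=snap('side')['color'];b=snap('top')['color']
A=cv2.resize(a[240:310,290:370],None,fx=8,fy=8,interpolation=cv2.INTER_CUBIC);cv2.imwrite('pics/g5.png',A[:,:,::-1])
E
```

```text
t 12.4 p [ 0.5653 -0.0942  0.1224] q [-0.36  0.41  1.65 -0.    1.08 -0.39] op 0.0107
yhead 0.03 z [-2.e-04  1.e-04 -1.e+00] F [ 0.14  0.38 -1.37] Ftool [0.37 0.15 1.37] M [-0.001 -0.037 -0.029]
to go cm [-0.05  2.37  0.03]
```

View pics/g5.png

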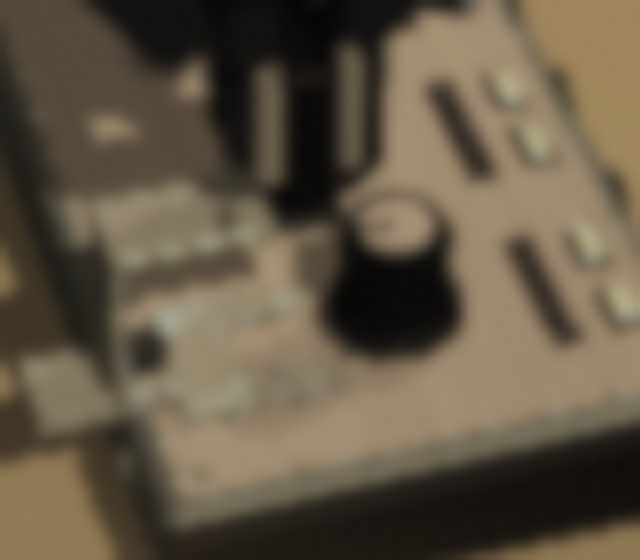

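```bash
python3 - <<'E'
from h import *
a=snap('side')
P=atz(a,290+303/8-.5,240+293/8-.5,.044);Q=atz(a,290+335/8-.5,240+380/8-.5,.044);print(P,Q,(P+Q)/2,np.linalg.norm(P-Q))
print('flange l,r',atz(a,290+323/8-.5,240+305/8-.5,.047),atz(a,290+462/8-.5,240+295/8-.5,.047))
E
```

```text
[ 0.56937252 -0.07794218  0.044     ] [ 0.56886679 -0.10792865  0.044     ] [ 0.56911965 -0.09293541  0.044     ] 0.029990732149395846
flange l,r [ 0.57210459 -0.08604442  0.047     ] [ 0.60529491 -0.09174664  0.047     ]
```

drive_tool:
  travel:
    - [0, 0.2, 0.02]
    - [0, 0.2, 0]
    - [0, 0.2, 0]
    - [0, 0.1, 0]
    - [0, 0, 0]
  turn:
    - [0, 0, 0]
    - [0, 0, 0]
    - [0, 0, 0]
    - [0, 0, 0]
    - [0, 0, 0]
  jaw: [-1, -1, -1, -1, -1]

```text
time: 13.05
eef_pos: [0.5725, -0.094, 0.1222]
tool_rot: [2.188, 2.255, 0.0]
contact_force: [0.1, -1.1, -0.9]
opening: 0.0112
```

drive_tool:
  travel:
    - [0, 0.05, 0]
    - [0, 0.05, 0]
    - [0, 0, 0]
  turn:
    - [0, 0, 0]
    - [0, 0, 0]
    - [0, 0, 0]
  jaw: [-1, -1, -1]

```text
time: 13.35
eef_pos: [0.5733, -0.094, 0.1222]
tool_rot: [2.188, 2.255, 0.0]
contact_force: [-0.5, -1.0, -0.7]
opening: 0.0107
```

drive_tool:
  travel:
    - [0, 0.05, 0]
    - [0, 0.05, 0]
    - [0, 0, 0]
  turn:
    - [0, 0, 0]
    - [0, 0, 0]
    - [0, 0, 0]
  jaw: [-1, -1, -1]

```text
time: 13.65
eef_pos: [0.5744, -0.094, 0.1222]
tool_rot: [2.188, 2.254, 0.0]
contact_force: [0.0, 0.8, -1.1]
opening: 0.0108
```

```bash
python3 st.py .589 -.0940 .1221
```

```text
t 13.65 p [ 0.5744 -0.094   0.1222] q [-0.35  0.43  1.62  0.    1.09 -0.38] op 0.0108
yhead 0.03 z [ 1.e-04 -0.e+00 -1.e+00] F [ 0.01  0.76 -1.07] Ftool [0.76 0.03 1.07] M [ 0.011 -0.035 -0.055]
to go cm [-0.05  1.46  0.01]
```

drive_tool:
  travel:
    - [0, 0.05, 0]
    - [0, 0.05, 0]
    - [0, 0, 0]
  turn:
    - [0, 0, 0]
    - [0, 0, 0]
    - [0, 0, 0]
  jaw: [-1, -1, -1]

```text
time: 13.95
eef_pos: [0.5754, -0.094, 0.1222]
tool_rot: [2.188, 2.254, 0.0]
contact_force: [-0.1, -0.7, -0.7]
opening: 0.0111
```

drive_tool:
  travel:
    - [0, 0.05, 0]
    - [0, 0.05, 0]
    - [0, 0, 0]
  turn:
    - [0, 0, 0]
    - [0, 0, 0]
    - [0, 0, 0]
  jaw: [-1, -1, -1]

```text
time: 14.25
eef_pos: [0.5764, -0.0939, 0.1222]
tool_rot: [2.188, 2.255, 0.0]
contact_force: [0.4, 0.9, -0.8]
opening: 0.0105
```

drive_tool:
  travel:
    - [0, 0.05, 0]
    - [0, 0.05, 0]
    - [0, 0, 0]
  turn:
    - [0, 0, 0]
    - [0, 0, 0]
    - [0, 0, 0]
  jaw: [-1, -1, -1]

```text
time: 14.55
eef_pos: [0.5774, -0.0939, 0.1222]
tool_rot: [2.188, 2.254, 0.0]
contact_force: [-0.8, 1.2, 0.1]
opening: 0.011
```

drive_tool:
  travel:
    - [0, 0.03, 0]
    - [0, 0, 0]
  turn:
    - [0, 0, 0]
    - [0, 0, 0]
  jaw: [-1, -1]

```text
time: 14.75
eef_pos: [0.5777, -0.0939, 0.1222]
tool_rot: [2.188, 2.254, -0.0]
contact_force: [0.4, -0.1, -0.3]
opening: 0.0109
```

drive_tool:
  travel:
    - [0, 0, 0]
  turn:
    - [0, 0, 0]
  jaw: [-1]

```text
time: 14.85
eef_pos: [0.5776, -0.0939, 0.1222]
tool_rot: [-2.188, -2.254, 0.0]
contact_force: [0.1, 0.1, -1.1]
opening: 0.0111
```

Just noise. Continuing.

drive_tool:
  travel:
    - [0, 0.04, 0]
    - [0, 0.04, 0]
    - [0, 0, 0]
  turn:
    - [0, 0, 0]
    - [0, 0, 0]
    - [0, 0, 0]
  jaw: [-1, -1, -1]

```text
time: 15.15
eef_pos: [0.5785, -0.0938, 0.1222]
tool_rot: [2.188, 2.255, -0.0]
contact_force: [-0.0, 0.4, -0.9]
opening: 0.0111
```

drive_tool:
  travel:
    - [0, 0.05, 0]
    - [0, 0.05, 0]
    - [0, 0, 0]
  turn:
    - [0, 0, 0]
    - [0, 0, 0]
    - [0, 0, 0]
  jaw: [-1, -1, -1]

```text
time: 15.45
eef_pos: [0.5795, -0.0938, 0.1222]
tool_rot: [2.188, 2.254, 0.0]
contact_force: [-0.5, 0.6, -0.8]
opening: 0.0108
```

drive_tool:
  travel:
    - [0, 0.05, 0]
    - [0, 0.05, 0]
    - [0, 0, 0]
  turn:
    - [0, 0, 0]
    - [0, 0, 0]
    - [0, 0, 0]
  jaw: [-1, -1, -1]

```text
time: 15.75
eef_pos: [0.5805, -0.0938, 0.1222]
tool_rot: [2.188, 2.254, 0.0]
contact_force: [0.5, -0.2, -0.5]
opening: 0.0113
```

drive_tool:
  travel:
    - [0, 0.05, 0]
    - [0, 0.05, 0]
    - [0, 0, 0]
  turn:
    - [0, 0, 0]
    - [0, 0, 0]
    - [0, 0, 0]
  jaw: [-1, -1, -1]

```text
time: 16.05
eef_pos: [0.5815, -0.0938, 0.1222]
tool_rot: [2.188, 2.254, 0.0]
contact_force: [0.6, -0.7, -0.4]
opening: 0.0108
```

drive_tool:
  travel:
    - [0, 0.05, 0]
    - [0, 0.05, 0]
    - [0, 0, 0]
  turn:
    - [0, 0, 0]
    - [0, 0, 0]
    - [0, 0, 0]
  jaw: [-1, -1, -1]

```text
time: 16.35
eef_pos: [0.5825, -0.0937, 0.1222]
tool_rot: [2.188, 2.254, 0.0]
contact_force: [-0.3, 0.1, -1.2]
opening: 0.0108
```

drive_tool:
  travel:
    - [0, 0.05, 0]
    - [0, 0.05, 0]
    - [0, 0, 0]
  turn:
    - [0, 0, 0]
    - [0, 0, 0]
    - [0, 0, 0]
  jaw: [-1, -1, -1]

```text
time: 16.65
eef_pos: [0.5835, -0.0937, 0.1222]
tool_rot: [2.188, 2.254, 0.0]
contact_force: [-0.1, 0.1, -1.7]
opening: 0.011
```

```bash
python3 st.py .589 -.0940 .1221; python3 - <<'E'
from h import *
a=snap('side')['color']
A=cv2.resize(a[240:310,290:370],None,fx=8,fy=8,interpolation=cv2.INTER_CUBIC);cv2.imwrite('pics/g6.png',A[:,:,::-1])
E
```

```text
t 16.65 p [ 0.5835 -0.0937  0.1222] q [-0.35  0.44  1.6  -0.    1.1  -0.38] op 0.011
yhead 0.03 z [ 1.e-04 -0.e+00 -1.e+00] F [-0.09  0.07 -1.66] Ftool [ 0.07 -0.09  1.66] M [-0.004 -0.046 -0.018]
to go cm [-0.05  0.55  0.01]
```

View pics/g6.png

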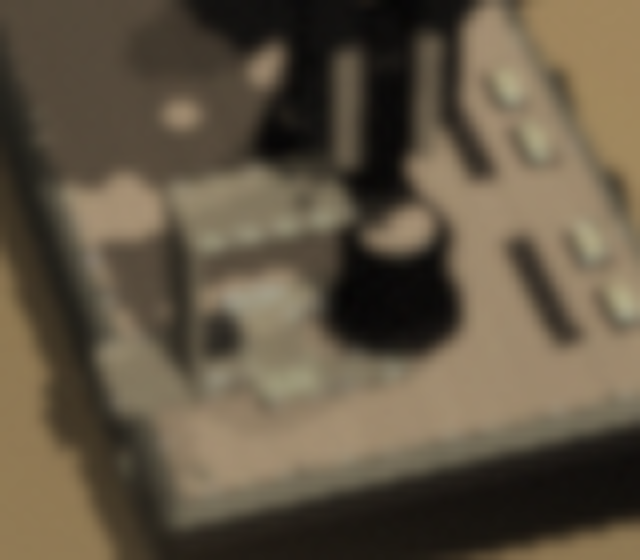

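The fork is centred round the knob with no side load. The right tine tip shows at crop (405,367), roughly abreast of the axis. On I go.

drive_tool:
  travel:
    - [0, 0.05, 0]
    - [0, 0.05, 0]
    - [0, 0.05, 0]
    - [0, 0, 0]
  turn:
    - [0, 0, 0]
    - [0, 0, 0]
    - [0, 0, 0]
    - [0, 0, 0]
  jaw: [-1, -1, -1, -1]

```text
time: 17.1
eef_pos: [0.585, -0.0937, 0.1222]
tool_rot: [2.188, 2.255, 0.0]
contact_force: [0.1, 0.3, -1.7]
opening: 0.0114
```

drive_tool:
  travel:
    - [0, 0.05, 0]
    - [0, 0.05, 0]
    - [0, 0.05, 0]
    - [0, 0, 0]
  turn:
    - [0, 0, 0]
    - [0, 0, 0]
    - [0, 0, 0]
    - [0, 0, 0]
  jaw: [-1, -1, -1, -1]

```text
time: 17.5
eef_pos: [0.5865, -0.0936, 0.1222]
tool_rot: [2.188, 2.254, 0.0]
contact_force: [0.6, 0.2, -0.6]
opening: 0.0109
```

drive_tool:
  travel:
    - [0, 0.05, 0]
    - [0, 0.05, 0]
    - [0, 0, 0]
  turn:
    - [0, 0, 0]
    - [0, 0, 0]
    - [0, 0, 0]
  jaw: [-1, -1, -1]

```text
time: 17.8
eef_pos: [0.5875, -0.0936, 0.1222]
tool_rot: [2.188, 2.254, 0.0]
contact_force: [-0.3, -1.2, -0.4]
opening: 0.0109
```

drive_tool:
  travel:
    - [0, 0.05, 0]
    - [0, 0.05, 0]
    - [0, 0, 0]
  turn:
    - [0, 0, 0]
    - [0, 0, 0]
    - [0, 0, 0]
  jaw: [-1, -1, -1]

```text
time: 18.1
eef_pos: [0.5885, -0.0936, 0.1222]
tool_rot: [2.188, 2.254, 0.0]
contact_force: [0.7, 0.5, -0.6]
opening: 0.0111
```

drive_tool:
  travel:
    - [0, 0.05, 0]
    - [0, 0.05, 0]
    - [0, 0, 0]
  turn:
    - [0, 0, 0]
    - [0, 0, 0]
    - [0, 0, 0]
  jaw: [-1, -1, -1]

```text
time: 18.4
eef_pos: [0.5895, -0.0936, 0.1222]
tool_rot: [2.188, 2.254, 0.0]
contact_force: [-0.3, 0.8, -0.6]
opening: 0.011
```

drive_tool:
  travel:
    - [0, 0.05, 0]
    - [0, 0.03, 0]
    - [0, 0, 0]
  turn:
    - [0, 0, 0]
    - [0, 0, 0]
    - [0, 0, 0]
  jaw: [-1, -1, -1]

```text
time: 18.7
eef_pos: [0.5902, -0.0935, 0.1222]
tool_rot: [2.188, 2.254, 0.0]
contact_force: [-0.2, 0.4, -0.8]
opening: 0.0108
```

drive_tool:
  travel:
    - [0, 0.03, 0]
    - [0, 0.03, 0]
    - [0, 0, 0]
  turn:
    - [0, 0, 0]
    - [0, 0, 0]
    - [0, 0, 0]
  jaw: [-1, -1, -1]

```text
time: 19.0
eef_pos: [0.5908, -0.0935, 0.1222]
tool_rot: [-2.188, -2.255, 0.0]
contact_force: [0.2, 0.0, -1.1]
opening: 0.0113
```

```bash
python3 st.py .589 -.0940 .1221; python3 - <<'E'
from h import *
a=snap('side')
A=cv2.resize(a['color'][240:310,290:370],None,fx=8,fy=8,interpolation=cv2.INTER_CUBIC)
p=manip.state()['eef_pos']
for d,c in((-.010,(255,0,0)),(-.008,(0,255,0)),(-.005,(0,0,255))):
  for b in(-.01375,-.0180):
    q=proj(a,(p[0]+d+.014-.03*b,p[1]+.03*(d+.014)+b,.0437))
    cv2.circle(A,(int((q[0]-290+.5)*8),int((q[1]-240+.5)*8)),2,c,-1)
cv2.imwrite('pics/g7.png',A[:,:,::-1])
E
```

```text
t 19.0 p [ 0.5908 -0.0935  0.1222] q [-0.34  0.45  1.58 -0.    1.11 -0.37] op 0.0113
yhead 0.0301 z [-0. -0. -1.] F [ 0.16  0.01 -1.11] Ftool [0.01 0.16 1.11] M [-0.025  0.015 -0.033]
to go cm [-0.05 -0.18  0.01]
```

View pics/g7.png

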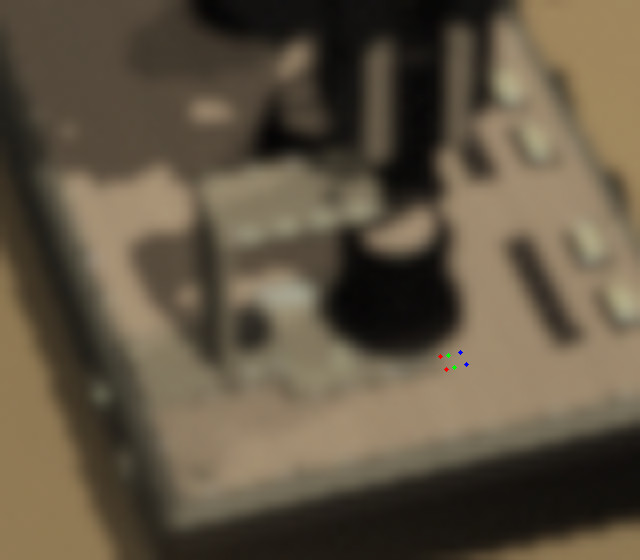

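The tine end sits near the mark for d = -10 mm, so home should be near TCP x = 0.597–0.599.

drive_tool:
  travel:
    - [0, 0.05, 0]
    - [0, 0.05, 0]
    - [0, 0, 0]
  turn:
    - [0, 0, 0]
    - [0, 0, 0]
    - [0, 0, 0]
  jaw: [-1, -1, -1]

```text
time: 19.35
eef_pos: [0.5919, -0.0934, 0.1222]
tool_rot: [2.188, 2.254, 0.0]
contact_force: [0.4, -1.1, 0.2]
opening: 0.0111
```

drive_tool:
  travel:
    - [0, 0.04, 0]
    - [0, 0.04, 0]
    - [0, 0, 0]
  turn:
    - [0, 0, 0]
    - [0, 0, 0]
    - [0, 0, 0]
  jaw: [-1, -1, -1]

```text
time: 19.65
eef_pos: [0.5927, -0.0934, 0.1222]
tool_rot: [2.188, 2.254, 0.0]
contact_force: [-0.2, 0.2, -0.8]
opening: 0.0109
```

drive_tool:
  travel:
    - [0, 0.04, 0]
    - [0, 0.03, 0]
    - [0, 0, 0]
  turn:
    - [0, 0, 0]
    - [0, 0, 0]
    - [0, 0, 0]
  jaw: [-1, -1, -1]

```text
time: 19.95
eef_pos: [0.5933, -0.0934, 0.1222]
tool_rot: [2.188, 2.255, -0.0]
contact_force: [-0.3, 0.2, -1.2]
opening: 0.0109
```

drive_tool:
  travel:
    - [0, 0.03, 0]
    - [0, 0.03, 0]
    - [0, 0, 0]
  turn:
    - [0, 0, 0]
    - [0, 0, 0]
    - [0, 0, 0]
  jaw: [-1, -1, -1]

```text
time: 20.25
eef_pos: [0.594, -0.0934, 0.1222]
tool_rot: [2.188, 2.254, 0.0]
contact_force: [0.7, -0.1, -1.4]
opening: 0.0112
```

drive_tool:
  travel:
    - [0, 0.03, 0]
    - [0, 0.02, 0]
    - [0, 0, 0]
  turn:
    - [0, 0, 0]
    - [0, 0, 0]
    - [0, 0, 0]
  jaw: [-1, -1, -1]

```text
time: 20.55
eef_pos: [0.5944, -0.0934, 0.1222]
tool_rot: [2.188, 2.254, 0.0]
contact_force: [-0.1, 0.6, 0.3]
opening: 0.0107
```

drive_tool:
  travel:
    - [0, 0.02, 0]
    - [0, 0.02, 0]
    - [0, 0, 0]
  turn:
    - [0, 0, 0]
    - [0, 0, 0]
    - [0, 0, 0]
  jaw: [-1, -1, -1]

```text
time: 20.85
eef_pos: [0.5948, -0.0933, 0.1222]
tool_rot: [2.188, 2.255, 0.0]
contact_force: [0.4, -0.2, -0.6]
opening: 0.011
```

drive_tool:
  travel:
    - [0, 0.02, 0]
    - [0, 0.02, 0]
    - [0, 0, 0]
  turn:
    - [0, 0, 0]
    - [0, 0, 0]
    - [0, 0, 0]
  jaw: [-1, -1, -1]

```text
time: 21.15
eef_pos: [0.5952, -0.0933, 0.1222]
tool_rot: [-2.188, -2.254, 0.0]
contact_force: [-0.2, 0.2, -1.6]
opening: 0.0114
```

drive_tool:
  travel:
    - [0, 0.02, 0]
    - [0, 0.02, 0]
    - [0, 0, 0]
  turn:
    - [0, 0, 0]
    - [0, 0, 0]
    - [0, 0, 0]
  jaw: [-1, -1, -1]

```text
time: 21.45
eef_pos: [0.5956, -0.0933, 0.1222]
tool_rot: [2.188, 2.254, 0.0]
contact_force: [-0.5, 0.0, -1.2]
opening: 0.0111
```

drive_tool:
  travel:
    - [0, 0.02, 0]
    - [0, 0.02, 0]
    - [0, 0, 0]
  turn:
    - [0, 0, 0]
    - [0, 0, 0]
    - [0, 0, 0]
  jaw: [-1, -1, -1]

```text
time: 21.75
eef_pos: [0.596, -0.0933, 0.1222]
tool_rot: [-2.188, -2.254, -0.0]
contact_force: [0.3, -0.4, -1.4]
opening: 0.0109
```

drive_tool:
  travel:
    - [0, 0.02, 0]
    - [0, 0.02, 0]
    - [0, 0, 0]
  turn:
    - [0, 0, 0]
    - [0, 0, 0]
    - [0, 0, 0]
  jaw: [-1, -1, -1]

```text
time: 22.05
eef_pos: [0.5964, -0.0933, 0.1222]
tool_rot: [2.188, 2.255, 0.0]
contact_force: [-0.5, -0.8, -0.2]
opening: 0.0112
```

drive_tool:
  travel:
    - [0, 0.02, 0]
    - [0, 0.02, 0]
    - [0, 0, 0]
  turn:
    - [0, 0, 0]
    - [0, 0, 0]
    - [0, 0, 0]
  jaw: [-1, -1, -1]

```text
time: 22.35
eef_pos: [0.5968, -0.0933, 0.1222]
tool_rot: [-2.188, -2.255, -0.0]
contact_force: [-1.1, 0.2, -0.9]
opening: 0.011
```

drive_tool:
  travel:
    - [0, 0.01, 0]
    - [0, 0.01, 0]
    - [0, 0, 0]
  turn:
    - [0, 0, 0]
    - [0, 0, 0]
    - [0, 0, 0]
  jaw: [-1, -1, -1]

```text
time: 22.65
eef_pos: [0.597, -0.0933, 0.1222]
tool_rot: [2.188, 2.254, 0.0]
contact_force: [-0.3, 0.1, -1.2]
opening: 0.0113
```

drive_tool:
  travel:
    - [0, 0.02, 0]
    - [0, 0.02, 0]
    - [0, 0, 0]
  turn:
    - [0, 0, 0]
    - [0, 0, 0]
    - [0, 0, 0]
  jaw: [-1, -1, -1]

```text
time: 22.95
eef_pos: [0.5974, -0.0933, 0.1222]
tool_rot: [2.188, 2.254, 0.0]
contact_force: [-0.2, 0.4, -1.8]
opening: 0.011
```

drive_tool:
  travel:
    - [0, 0.02, 0]
    - [0, 0.02, 0]
    - [0, 0, 0]
  turn:
    - [0, 0, 0]
    - [0, 0, 0]
    - [0, 0, 0]
  jaw: [-1, -1, -1]

```text
time: 23.25
eef_pos: [0.5978, -0.0933, 0.1222]
tool_rot: [2.188, 2.254, 0.0]
contact_force: [0.8, 0.3, -1.4]
opening: 0.0108
```

drive_tool:
  travel:
    - [0, 0.02, 0]
    - [0, 0.02, 0]
    - [0, 0, 0]
  turn:
    - [0, 0, 0]
    - [0, 0, 0]
    - [0, 0, 0]
  jaw: [-1, -1, -1]

```text
time: 23.55
eef_pos: [0.5982, -0.0933, 0.1222]
tool_rot: [2.188, 2.254, 0.0]
contact_force: [0.6, 0.1, -2.2]
opening: 0.0109
```

drive_tool:
  travel:
    - [0, 0.02, 0]
    - [0, 0.02, 0]
    - [0, 0, 0]
  turn:
    - [0, 0, 0]
    - [0, 0, 0]
    - [0, 0, 0]
  jaw: [-1, -1, -1]

```text
time: 23.85
eef_pos: [0.5986, -0.0932, 0.1222]
tool_rot: [-2.188, -2.255, 0.0]
contact_force: [0.4, -0.3, -1.1]
opening: 0.011
```

drive_tool:
  travel:
    - [0, 0.02, 0]
    - [0, 0.02, 0]
    - [0, 0, 0]
  turn:
    - [0, 0, 0]
    - [0, 0, 0]
    - [0, 0, 0]
  jaw: [-1, -1, -1]

```text
time: 24.15
eef_pos: [0.599, -0.0932, 0.1222]
tool_rot: [2.188, 2.255, 0.0]
contact_force: [-0.1, 0.4, -1.6]
opening: 0.0109
```

drive_tool:
  travel:
    - [0, 0.02, 0]
    - [0, 0.02, 0]
    - [0, 0, 0]
  turn:
    - [0, 0, 0]
    - [0, 0, 0]
    - [0, 0, 0]
  jaw: [-1, -1, -1]

```text
time: 24.45
eef_pos: [0.5992, -0.0932, 0.1222]
tool_rot: [-2.188, -2.254, 0.0]
contact_force: [0.1, 0.1, -0.6]
opening: 0.0109
```

```bash
python3 - <<'E'
from h import *
a=snap('side')
A=cv2.resize(a['color'][240:310,290:370],None,fx=8,fy=8,interpolation=cv2.INTER_CUBIC)
cv2.imwrite('pics/g8.png',A[:,:,::-1])
E
```

```text
(no output)
```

View pics/g8.png

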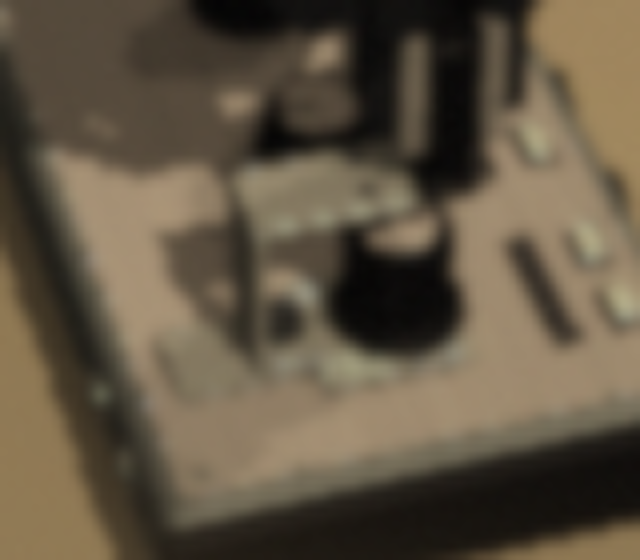

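drive_tool:
  travel:
    - [0, 0.02, 0]
    - [0, 0.01, 0]
    - [0, 0, 0]
  turn:
    - [0, 0, 0]
    - [0, 0, 0]
    - [0, 0, 0]
  jaw: [-1, -1, -1]

```text
time: 24.8
eef_pos: [0.5994, -0.0932, 0.1221]
tool_rot: [-2.187, -2.254, 0.001]
contact_force: [-1.9, -0.3, 0.1]
opening: 0.0108
```

drive_tool:
  travel:
    - [0, 0.01, 0]
    - [0, 0, 0]
  turn:
    - [0, 0, 0]
    - [0, 0, 0]
  jaw: [-1, -1]

```text
time: 25.0
eef_pos: [0.5995, -0.0932, 0.1221]
tool_rot: [-2.187, -2.254, 0.001]
contact_force: [-3.2, -0.1, -0.7]
opening: 0.0107
```

drive_tool:
  travel:
    - [0, 0, 0]
  turn:
    - [0, 0, 0]
  jaw: [-1]

```text
time: 25.1
eef_pos: [0.5995, -0.0932, 0.1221]
tool_rot: [-2.187, -2.254, 0.001]
contact_force: [-2.9, -0.3, -0.1]
opening: 0.011
```

```bash
python3 st.py .589 -.0940 .1221
```

```text
t 25.1 p [ 0.5995 -0.0932  0.1221] q [-0.34  0.47  1.56 -0.    1.12 -0.37] op 0.011
yhead 0.03 z [-7.e-04  1.e-04 -1.e+00] F [-2.85 -0.34 -0.07] Ftool [-0.25 -2.86  0.07] M [-0.034  0.698  0.005]
to go cm [-0.05 -1.05  0.  ]
```

The fork is home, with a steady 3 N along the slot. I'll ease it back slightly, then lift slowly.

drive_tool:
  travel:
    - [0, -0.01, 0]
    - [0, -0.01, 0]
    - [0, 0, -0.04]
    - [0, 0, -0.04]
    - [0, 0, -0.04]
    - [0, 0, -0.04]
    - [0, 0, -0.04]
  turn:
    - [0, 0, 0]
    - [0, 0, 0]
    - [0, 0, 0]
    - [0, 0, 0]
    - [0, 0, 0]
    - [0, 0, 0]
    - [0, 0, 0]
  jaw: [-1, -1, -1, -1, -1, -1, -1]
  force: 100

```text
time: 25.8
eef_pos: [0.5994, -0.0931, 0.1241]
tool_rot: [-2.188, -2.254, 0.0]
contact_force: [-2.1, 0.1, -3.9]
opening: 0.0103
```

```bash
python3 st.py .589 -.0940 .1221
```

```text
t 25.8 p [ 0.5994 -0.0931  0.1241] q [-0.34  0.47  1.56  0.    1.12 -0.37] op 0.0103
yhead 0.03 z [-4.e-04  2.e-04 -1.e+00] F [-2.06  0.09 -3.86] Ftool [ 0.15 -2.05  3.86] M [-0.031  0.486 -0.006]
to go cm [-0.06 -1.05  0.2 ]
```

drive_tool:
  travel:
    - [0, 0, -0.04]
    - [0, 0, -0.04]
    - [0, 0, -0.04]
    - [0, 0, 0]
  turn:
    - [0, 0, 0]
    - [0, 0, 0]
    - [0, 0, 0]
    - [0, 0, 0]
  jaw: [-1, -1, -1, -1]

```text
time: 26.2
eef_pos: [0.5994, -0.0931, 0.125]
tool_rot: [-2.187, -2.254, 0.0]
contact_force: [-1.9, -0.1, -6.9]
opening: 0.0108
```

```bash
python3 st.py .589 -.0940 .1221
```

```text
t 26.2 p [ 0.5994 -0.0931  0.125 ] q [-0.34  0.46  1.56  0.    1.12 -0.37] op 0.0108
yhead 0.03 z [-8.e-04  3.e-04 -1.e+00] F [-1.86 -0.08 -6.91] Ftool [-0.03 -1.85  6.92] M [-0.044  0.408 -0.011]
to go cm [-0.06 -1.04  0.29]
```

drive_tool:
  travel:
    - [0, 0, -0.04]
    - [0, 0, -0.04]
    - [0, 0, 0]
  turn:
    - [0, 0, 0]
    - [0, 0, 0]
    - [0, 0, 0]
  jaw: [-1, -1, -1]

```text
time: 26.5
eef_pos: [0.5994, -0.0931, 0.1262]
tool_rot: [-2.187, -2.254, 0.0]
contact_force: [-3.0, 0.4, -6.1]
opening: 0.0107
```

drive_tool:
  travel:
    - [0, 0, -0.04]
    - [0, 0, -0.04]
    - [0, 0, 0]
  turn:
    - [0, 0, 0]
    - [0, 0, 0]
    - [0, 0, 0]
  jaw: [-1, -1, -1]

```text
time: 26.8
eef_pos: [0.5995, -0.0932, 0.1276]
tool_rot: [2.188, 2.254, -0.0]
contact_force: [-3.6, 0.2, -2.5]
opening: 0.0104
```

It popped: the force fell from 7 N to 2.5 N. I'll relax the forward load and raise it off the shaft.

drive_tool:
  travel:
    - [0, -0.03, 0]
    - [0, 0, -0.1]
    - [0, 0, -0.1]
    - [0, 0, -0.1]
    - [0, 0, 0]
  turn:
    - [0, 0, 0]
    - [0, 0, 0]
    - [0, 0, 0]
    - [0, 0, 0]
    - [0, 0, 0]
  jaw: [-1, -1, -1, -1, -1]

```text
time: 27.3
eef_pos: [0.5995, -0.0933, 0.1303]
tool_rot: [2.187, 2.254, 0.0]
contact_force: [-2.4, 0.1, -2.1]
opening: 0.0113
```

```bash
python3 st.py .589 -.0940 .1221; python3 - <<'E'
from h import *
a=snap('side')
A=cv2.resize(a['color'][230:310,290:370],None,fx=7,fy=7,interpolation=cv2.INTER_CUBIC)
cv2.imwrite('pics/g9.png',A[:,:,::-1])
E
```

```text
t 27.3 p [ 0.5995 -0.0933  0.1303] q [-0.34  0.46  1.55 -0.    1.13 -0.37] op 0.0113
yhead 0.03 z [ 5.e-04 -3.e-04 -1.e+00] F [-2.38  0.13 -2.15] Ftool [ 0.2  -2.37  2.15] M [ 0.015  0.708 -0.077]
to go cm [-0.03 -1.05  0.82]
```

View pics/g9.png

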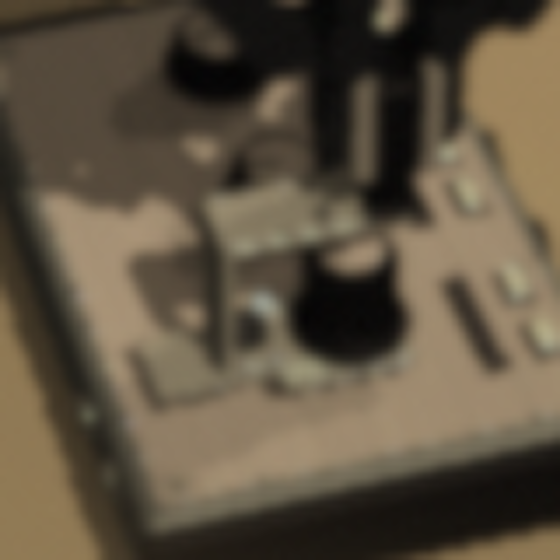

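drive_tool:
  travel:
    - [0, -0.03, 0]
    - [0, 0, -0.1]
    - [0, 0, -0.1]
    - [0, 0, -0.1]
    - [0, 0, -0.1]
    - [0, 0, -0.1]
    - [0, 0, 0]
  turn:
    - [0, 0, 0]
    - [0, 0, 0]
    - [0, 0, 0]
    - [0, 0, 0]
    - [0, 0, 0]
    - [0, 0, 0]
    - [0, 0, 0]
  jaw: [-1, -1, -1, -1, -1, -1, -1]

```text
time: 28.05
eef_pos: [0.5999, -0.0934, 0.1356]
tool_rot: [2.187, 2.253, 0.002]
contact_force: [0.2, -0.4, -1.6]
opening: 0.0105
```

drive_tool:
  travel:
    - [0, 0, -0.1]
    - [0, 0, -0.1]
    - [0, 0, -0.1]
    - [0, 0, -0.15]
    - [0, 0, -0.15]
    - [0, 0, -0.2]
    - [0, 0, -0.2]
    - [0, 0, 0]
  turn:
    - [0, 0, 0]
    - [0, 0, 0]
    - [0, 0, 0]
    - [0, 0, 0]
    - [0, 0, 0]
    - [0, 0, 0]
    - [0, 0, 0]
    - [0, 0, 0]
  jaw: [-1, -1, -1, -1, -1, -1, -1, -1]

```text
time: 28.85
eef_pos: [0.5993, -0.0933, 0.1455]
tool_rot: [2.187, 2.254, 0.001]
contact_force: [-1.5, -0.2, -1.0]
opening: 0.0106
```

```bash
python3 st.py .589 -.0940 .1221
```

```text
t 28.85 p [ 0.5993 -0.0933  0.1455] q [-0.34  0.44  1.54 -0.    1.16 -0.37] op 0.0106
yhead 0.03 z [ 8.e-04 -3.e-04 -1.e+00] F [-1.47 -0.18 -1.03] Ftool [-0.14 -1.48  1.03] M [ 0.016 -0.033 -0.019]
to go cm [-0.04 -1.03  2.34]
```

drive_tool:
  travel:
    - [0, 0, -0.4]
    - [0, 0, -0.6]
    - [0, 0, -0.8]
    - [0, 0, -1]
    - [0, 0, -1]
    - [0, 0, -0.8]
    - [0, 0, -0.4]
    - [0, 0, 0]
  turn:
    - [0, 0, 0]
    - [0, 0, 0]
    - [0, 0, 0]
    - [0, 0, 0]
    - [0, 0, 0]
    - [0, 0, 0]
    - [0, 0, 0]
    - [0, 0, 0]
  jaw: [-1, -1, -1, -1, -1, -1, -1, -1]

```text
time: 29.65
eef_pos: [0.5994, -0.0933, 0.196]
tool_rot: [2.187, 2.253, 0.001]
contact_force: [0.6, 0.4, -1.7]
opening: 0.011
```

```bash
python3 st.py .5 .26 .2; python3 - <<'E'
from h import *
a=snap('side')
A=cv2.resize(a['color'][180:300,280:400],None,fx=5,fy=5,interpolation=cv2.INTER_CUBIC)
cv2.imwrite('pics/h1.png',A[:,:,::-1])
E
```

```text
t 29.65 p [ 0.5994 -0.0933  0.196 ] q [-0.34  0.4   1.47  0.    1.27 -0.37] op 0.011
yhead 0.03 z [ 1.5e-03 -5.0e-04 -1.0e+00] F [ 0.62  0.42 -1.67] Ftool [0.4  0.62 1.67] M [-0.051 -0.023 -0.008]
to go cm [35.62 -8.87 -0.44]
```

View pics/h1.png

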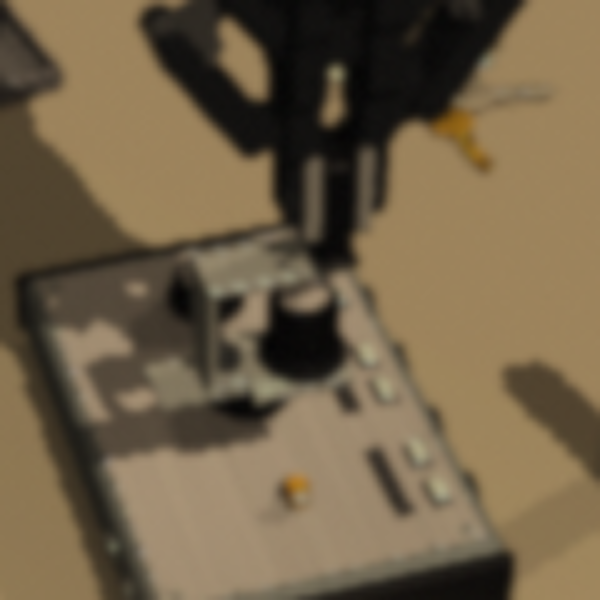

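The knob rides upright in the fork and the bare shaft shows at crop (295,490). Next I'll turn to the tray's yaw and carry the knob over.

drive_tool:
  travel:
    - [0, 0, 0]
    - [0.5, 0, 0]
    - [1, 0, 0]
    - [1.5, 0, 0]
    - [2, 0, 0]
    - [2.5, 0, 0]
    - [2.5, 0, 0]
    - [2.5, 0, 0]
  turn:
    - [0, 0, -0.02]
    - [0, 0, -0.03]
    - [0, 0, -0.03]
    - [0, 0, -0.03]
    - [0, 0, -0.03]
    - [0, 0, -0.03]
    - [0, 0, -0.01]
    - [0, 0, 0]
  jaw: [-1, -1, -1, -1, -1, -1, -1, -1]

```text
time: 30.5
eef_pos: [0.5784, 0.0323, 0.1949]
tool_rot: [-1.973, -2.444, -0.0]
contact_force: [0.6, -0.5, -1.3]
opening: 0.0107
```

drive_tool:
  travel:
    - [2.5, 0, 0]
    - [2.5, 0, 0]
    - [2.5, 0, 0]
    - [2.5, 0, 0]
    - [2.5, 0, 0]
    - [2.5, 0, 0]
    - [2.5, 0, 0]
    - [2, 0, 0]
  turn:
    - [0, 0, 0]
    - [0, 0, 0]
    - [0, 0, 0]
    - [0, 0, 0]
    - [0, 0, 0]
    - [0, 0, 0]
    - [0, 0, 0]
    - [0, 0, 0]
  jaw: [-1, -1, -1, -1, -1, -1, -1, -1]

```text
time: 31.3
eef_pos: [0.5371, 0.2233, 0.195]
tool_rot: [-1.972, -2.444, -0.0]
contact_force: [1.2, 0.0, -1.6]
opening: 0.0106
```

drive_tool:
  travel:
    - [2, 0, 0]
    - [1.5, 0, 0]
    - [1, 0, 0]
    - [0.5, 0, 0]
    - [0, 0, 0]
    - [0, 0, 0]
  turn:
    - [0, 0, 0]
    - [0, 0, 0]
    - [0, 0, 0]
    - [0, 0, 0]
    - [0, 0, 0]
    - [0, 0, 0]
  jaw: [-1, -1, -1, -1, -1, -1]

```text
time: 31.9
eef_pos: [0.5282, 0.2692, 0.195]
tool_rot: [1.976, 2.442, -0.001]
contact_force: [-0.4, 0.1, -1.4]
opening: 0.0108
```

```bash
python3 st.py .5323 .2936 .12; python3 - <<'E'
from h import *
a=snap('side','s5.png');b=snap('top','t5.png')
A=cv2.resize(a['color'][120:240,200:320],None,fx=4,fy=4,interpolation=cv2.INTER_CUBIC)
B=cv2.resize(b['color'][220:340,130:210],None,fx=4,fy=4,interpolation=cv2.INTER_CUBIC)
cv2.imwrite('pics/h2.png',np.hstack([A,B])[:,:,::-1])
E
```

```text
t 31.9 p [0.5282 0.2692 0.195 ] q [ 0.28  0.38  1.51 -0.    1.26  0.07] op 0.0108
yhead 0.2098 z [-0.e+00 -4.e-04 -1.e+00] F [-0.38  0.08 -1.37] Ftool [ 0.15 -0.35  1.37] M [ 0.022 -0.051  0.006]
to go cm [2.31 0.91 7.49]
```

View pics/h2.png

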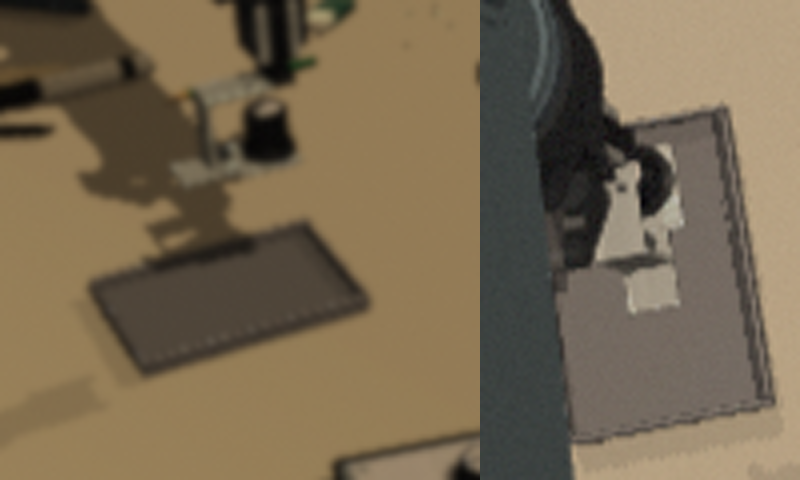

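drive_tool:
  travel:
    - [0.5, 0.2, 0]
    - [1, 0.4, 0]
    - [0.6, 0.2, 0]
    - [0.2, 0.1, 1]
    - [0, 0, 2]
    - [0, 0, 2]
    - [0, 0, 2]
    - [0, 0, 1.5]
  turn:
    - [0, 0, 0]
    - [0, 0, 0]
    - [0, 0, 0]
    - [0, 0, 0]
    - [0, 0, 0]
    - [0, 0, 0]
    - [0, 0, 0]
    - [0, 0, 0]
  jaw: [-1, -1, -1, -1, -1, -1, -1, -1]

```text
time: 32.8
eef_pos: [0.5311, 0.294, 0.1077]
tool_rot: [-1.975, -2.441, 0.003]
contact_force: [0.5, 0.0, -0.8]
opening: 0.0106
```

drive_tool:
  travel:
    - [0, 0, 0.5]
    - [0, 0, 0.3]
    - [0, 0, 0]
    - [0, 0, 0]
  turn:
    - [0, 0, 0]
    - [0, 0, 0]
    - [0, 0, 0]
    - [0, 0, 0]
  jaw: [-1, -1, -1, -1]

```text
time: 33.2
eef_pos: [0.5326, 0.2942, 0.1028]
tool_rot: [1.976, 2.442, 0.002]
contact_force: [-0.9, 0.3, -1.5]
opening: 0.011
```

```bash
python3 st.py .5323 .2936 .0855; python3 - <<'E'
from h import *
a=snap('side','s6.png');b=snap('top','t6.png')
A=cv2.resize(a['color'][140:240,200:320],None,fx=4,fy=4,interpolation=cv2.INTER_CUBIC)
B=cv2.resize(b['color'][240:340,130:210],None,fx=4,fy=4,interpolation=cv2.INTER_CUBIC)
cv2.imwrite('pics/h3.png',np.hstack([A,B])[:,:,::-1])
E
```

```text
t 33.2 p [0.5326 0.2942 0.1028] q [0.32 0.49 1.58 0.   1.07 0.11] op 0.011
yhead 0.2101 z [ 1.4e-03  5.0e-04 -1.0e+00] F [-0.9   0.28 -1.5 ] Ftool [ 0.46 -0.83  1.5 ] M [-0.005 -0.004  0.03 ]
to go cm [-0.06 -0.04  1.73]
```

View pics/h3.png

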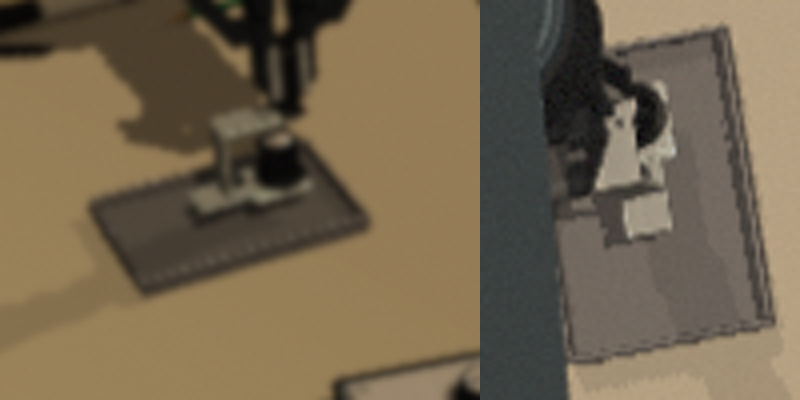

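The fork is well inside the tray. Now the fine lowering.

drive_tool:
  travel:
    - [0, 0, 0.5]
    - [0, 0, 0.5]
    - [0, 0, 0.3]
    - [0, 0, 0.1]
    - [0, 0, 0.05]
    - [0, 0, 0]
    - [0, 0, 0]
  turn:
    - [0, 0, 0]
    - [0, 0, 0]
    - [0, 0, 0]
    - [0, 0, 0]
    - [0, 0, 0]
    - [0, 0, 0]
    - [0, 0, 0]
  jaw: [-1, -1, -1, -1, -1, -1, -1]

```text
time: 34.0
eef_pos: [0.5322, 0.2941, 0.0877]
tool_rot: [1.976, 2.442, 0.0]
contact_force: [0.7, 0.3, -1.6]
opening: 0.0108
```

```bash
python3 st.py .5323 .2936 .0855
```

```text
t 34.0 p [0.5322 0.2941 0.0877] q [0.32 0.51 1.59 0.   1.04 0.11] op 0.0108
yhead 0.21 z [ 3.e-04  1.e-04 -1.e+00] F [ 0.74  0.31 -1.6 ] Ftool [0.15 0.79 1.6 ] M [-0.009 -0.042 -0.032]
to go cm [-0.05  0.    0.22]
```

drive_tool:
  travel:
    - [0, 0, 0.05]
    - [0, 0, 0.05]
    - [0, 0, 0.05]
    - [0, 0, 0.05]
    - [0, 0, 0]
  turn:
    - [0, 0, 0]
    - [0, 0, 0]
    - [0, 0, 0]
    - [0, 0, 0]
    - [0, 0, 0]
  jaw: [-1, -1, -1, -1, -1]

```text
time: 34.5
eef_pos: [0.532, 0.294, 0.0855]
tool_rot: [-1.976, -2.442, 0.0]
contact_force: [0.2, 0.2, -2.2]
opening: 0.011
```

drive_tool:
  travel:
    - [0, 0, 0.03]
    - [0, 0, 0.03]
    - [0, 0, 0]
  turn:
    - [0, 0, 0]
    - [0, 0, 0]
    - [0, 0, 0]
  jaw: [-1, -1, -1]

```text
time: 34.8
eef_pos: [0.532, 0.294, 0.0849]
tool_rot: [-1.976, -2.442, 0.0]
contact_force: [0.7, 0.7, -0.6]
opening: 0.0108
```

drive_tool:
  travel:
    - [0, 0, 0.03]
    - [0, 0, 0.03]
    - [0, 0, 0]
  turn:
    - [0, 0, 0]
    - [0, 0, 0]
    - [0, 0, 0]
  jaw: [-1, -1, -1]

```text
time: 35.1
eef_pos: [0.5321, 0.294, 0.0847]
tool_rot: [1.976, 2.442, 0.0]
contact_force: [-0.9, 0.0, 3.3]
opening: 0.0106
```

The floor is felt at 0.0847, as expected. I'll raise to mid-gap and back out.

drive_tool:
  travel:
    - [0, 0, -0.06]
    - [0, 0, -0.05]
    - [0, 0, 0]
    - [0, -0.05, 0]
    - [0, -0.1, 0]
    - [0, -0.1, 0]
    - [0, -0.1, 0]
    - [0, 0, 0]
  turn:
    - [0, 0, 0]
    - [0, 0, 0]
    - [0, 0, 0]
    - [0, 0, 0]
    - [0, 0, 0]
    - [0, 0, 0]
    - [0, 0, 0]
    - [0, 0, 0]
  jaw: [-1, -1, -1, -1, -1, -1, -1, -1]

```text
time: 35.9
eef_pos: [0.5284, 0.2933, 0.0854]
tool_rot: [-1.976, -2.442, 0.0]
contact_force: [-0.1, -0.1, -0.7]
opening: 0.0107
```

```bash
python3 st.py .5323 .2936 .0855; python3 - <<'E'
from h import *
a=snap('side','s7.png');b=snap('top','t7.png')
A=cv2.resize(a['color'][140:220,220:300],None,fx=6,fy=6,interpolation=cv2.INTER_CUBIC)
cv2.imwrite('pics/h4.png',A[:,:,::-1])
E
```

```text
t 35.9 p [0.5284 0.2933 0.0854] q [0.32 0.5  1.6  0.   1.04 0.11] op 0.0107
yhead 0.21 z [-2.e-04 -0.e+00 -1.e+00] F [-0.12 -0.07 -0.7 ] Ftool [-0.05 -0.13  0.7 ] M [0.02  0.002 0.017]
to go cm [-0.05  0.39 -0.01]
```

View pics/h4.png

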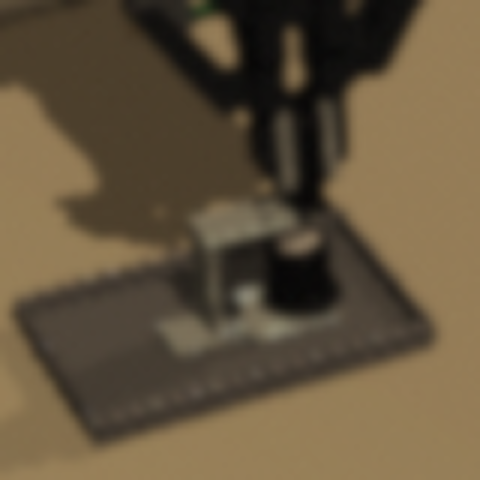

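drive_tool:
  travel:
    - [0, -0.2, 0]
    - [0, -0.2, 0]
    - [0, -0.2, 0]
    - [0, -0.2, 0]
    - [0, -0.2, 0]
    - [0, -0.2, 0]
    - [0, -0.2, 0]
    - [0, 0, 0]
  turn:
    - [0, 0, 0]
    - [0, 0, 0]
    - [0, 0, 0]
    - [0, 0, 0]
    - [0, 0, 0]
    - [0, 0, 0]
    - [0, 0, 0]
    - [0, 0, 0]
  jaw: [-1, -1, -1, -1, -1, -1, -1, -1]

```text
time: 36.8
eef_pos: [0.5146, 0.2903, 0.0854]
tool_rot: [-1.976, -2.442, 0.0]
contact_force: [0.6, -1.3, -0.4]
opening: 0.0109
```

drive_tool:
  travel:
    - [0, -0.2, 0]
    - [0, -0.3, 0]
    - [0, -0.3, 0]
    - [0, -0.3, 0]
    - [0, -0.3, 0]
    - [0, -0.2, 0]
    - [0, 0, 0]
  turn:
    - [0, 0, 0]
    - [0, 0, 0]
    - [0, 0, 0]
    - [0, 0, 0]
    - [0, 0, 0]
    - [0, 0, 0]
    - [0, 0, 0]
  jaw: [-1, -1, -1, -1, -1, -1, -1]

```text
time: 37.5
eef_pos: [0.4989, 0.287, 0.0854]
tool_rot: [-1.976, -2.442, 0.0]
contact_force: [0.2, -0.4, -1.0]
opening: 0.0105
```

```bash
python3 st.py .5323 .2936 .0855; python3 - <<'E'
from h import *
a=snap('side','s8.png');b=snap('top','t8.png')
A=cv2.resize(a['color'][140:220,220:300],None,fx=5,fy=5,interpolation=cv2.INTER_CUBIC)
B=cv2.resize(b['color'][240:320,130:210],None,fx=5,fy=5,interpolation=cv2.INTER_CUBIC)
cv2.imwrite('pics/h5.png',np.hstack([A,B])[:,:,::-1])
E
```

```text
t 37.5 p [0.4989 0.287  0.0854] q [0.33 0.46 1.68 0.   1.   0.12] op 0.0105
yhead 0.2101 z [-3.e-04 -1.e-04 -1.e+00] F [ 0.16 -0.42 -0.98] Ftool [-0.44  0.07  0.98] M [-0.005  0.02  -0.002]
to go cm [-0.05  3.41 -0.01]
```

View pics/h5.png

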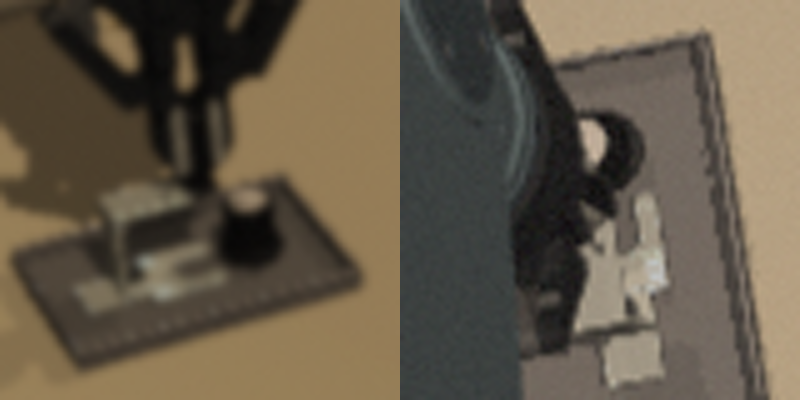

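The fork is clear of the flange: tine tips at (222,275) side and (645,200) top. The knob stands upright. I'll back off 3 mm more and lift out.

drive_tool:
  travel:
    - [0, -0.3, 0]
    - [0, 0, -0.5]
    - [0, 0, -1]
    - [0, 0, -2]
    - [0, 0, -3]
    - [0, 0, -2]
    - [0, 0, -1]
    - [0, 0, 0]
  turn:
    - [0, 0, 0]
    - [0, 0, 0]
    - [0, 0, 0]
    - [0, 0, 0]
    - [0, 0, 0]
    - [0, 0, 0]
    - [0, 0, 0]
    - [0, 0, 0]
  jaw: [-1, -1, -1, -1, -1, -1, -1, -1]

```text
time: 38.4
eef_pos: [0.4973, 0.2868, 0.1825]
tool_rot: [1.975, 2.44, 0.005]
contact_force: [-0.1, 0.7, -0.7]
opening: 0.0106
```

```bash
python3 st.py .40 .14 .18; python3 - <<'E'
from h import *
b=snap('top');r=manip.outline_of('top','rubber_mid')
for q in r[:2]: print('rubber',q['score'],q['rect'],atz(b,q['rect'][0],q['rect'][1],.006))
E
```

```text
t 38.4 p [0.4973 0.2868 0.1825] q [ 0.33  0.35  1.58 -0.    1.21  0.12] op 0.0106
yhead 0.2101 z [ 0.0038  0.0012 -1.    ] F [-0.08  0.73 -0.72] Ftool [0.73 0.07 0.72] M [-0.096 -0.032  0.049]
to go cm [-12.33 -12.58   0.2 ]
rubber 0.84 [301.0, 337.1, 21.3, 23.1] [0.39947977 0.03058744 0.006     ]
```

drive_tool:
  travel:
    - [-1.3, -1.6, 0]
    - [-2.5, -2.5, 0]
    - [-3, -3, 0]
    - [-3, -3, 0]
    - [-1.5, -1.5, 0]
    - [-1, -1, 0]
    - [0, 0, 0]
    - [0, 0, 0]
  turn:
    - [0, 0, 0]
    - [0, 0, 0]
    - [0, 0, 0]
    - [0, 0, 0]
    - [0, 0, 0]
    - [0, 0, 0]
    - [0, 0, 0]
    - [0, 0, 0]
  jaw: [-1, -1, -1, -1, -1, -1, -1, -1]

```text
time: 39.3
eef_pos: [0.3993, 0.1401, 0.1802]
tool_rot: [-1.977, -2.441, -0.001]
contact_force: [0.3, -0.1, 0.0]
opening: 0.0105
```

drive_tool:
  travel:
    - [0, 0, 2]
    - [0, 0, 3]
    - [0, 0, 2]
    - [0, 0, 1.3]
    - [0, 0, 0.5]
    - [0, 0, 0]
    - [0, 0, 0]
  turn:
    - [0, 0, 0]
    - [0, 0, 0]
    - [0, 0, 0]
    - [0, 0, 0]
    - [0, 0, 0]
    - [0, 0, 0]
    - [0, 0, 0]
  jaw: [-1, -1, -1, -1, -1, -1, -1]

```text
time: 40.0
eef_pos: [0.3995, 0.1403, 0.0928]
tool_rot: [1.975, 2.442, 0.001]
contact_force: [-0.3, 0.9, -1.0]
opening: 0.0104
```

```bash
python3 st.py .40 .14 .0816;python3 - <<'E'
from h import *
a=snap('side');b=snap('top')
A=cv2.resize(a['color'][170:290,160:280],None,fx=4,fy=4,interpolation=cv2.INTER_CUBIC)
B=cv2.resize(b['color'][240:360,150:230],None,fx=4,fy=4,interpolation=cv2.INTER_CUBIC)
cv2.imwrite('pics/h6.png',np.hstack([A,B])[:,:,::-1])
E
```

```text
t 40.0 p [0.3995 0.1403 0.0928] q [ 0.07  0.22  2.03  0.    0.89 -0.14] op 0.0104
yhead 0.2106 z [ 9.e-04  1.e-04 -1.e+00] F [-0.31  0.94 -1.03] Ftool [ 0.98 -0.1   1.03] M [-0.031 -0.012  0.049]
to go cm [-0.04  0.04  1.12]
```

View pics/h6.png

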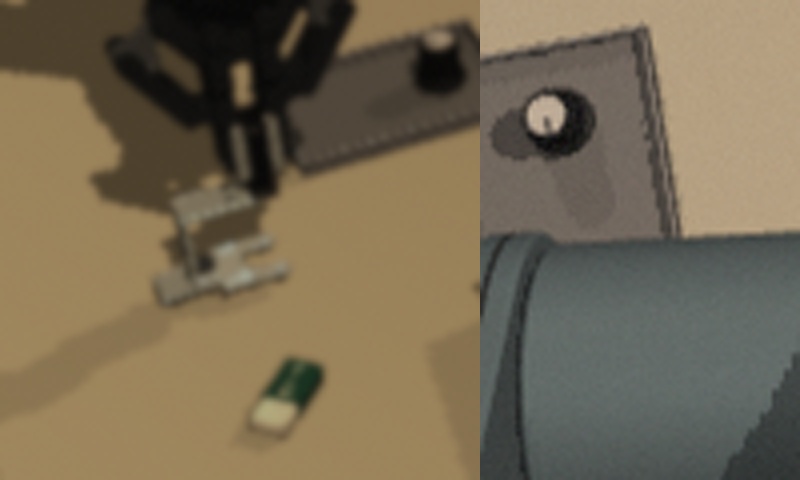

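The knob stands in the tray and the puller hangs over bare desk, clear of the eraser. Lowering it to the desk now.

drive_tool:
  travel:
    - [0, 0, 0.5]
    - [0, 0, 0.4]
    - [0, 0, 0.1]
    - [0, 0, 0.05]
    - [0, 0, 0.05]
    - [0, 0, 0.05]
    - [0, 0, 0]
    - [0, 0, 0]
  turn:
    - [0, 0, 0]
    - [0, 0, 0]
    - [0, 0, 0]
    - [0, 0, 0]
    - [0, 0, 0]
    - [0, 0, 0]
    - [0, 0, 0]
    - [0, 0, 0]
  jaw: [-1, -1, -1, -1, -1, -1, -1, -1]

```text
time: 40.9
eef_pos: [0.3987, 0.1398, 0.0816]
tool_rot: [1.976, 2.442, 0.0]
contact_force: [-1.7, 0.4, 8.0]
opening: 0.0109
```

```bash
python3 st.py .40 .14 .0816
```

```text
t 40.9 p [0.3987 0.1398 0.0816] q [ 0.07  0.24  2.05 -0.    0.86 -0.14] op 0.0109
yhead 0.2101 z [ 2.e-04 -1.e-04 -1.e+00] F [-1.67  0.42  8.04] Ftool [ 0.76 -1.54 -8.04] M [-0.039  0.597  0.021]
to go cm [-0.01  0.13 -0.  ]
```

drive_tool:
  travel:
    - [0, 0, -0.05]
    - [0, 0, 0]
    - [0, 0, 0]
    - [0, 0, 0]
    - [0, 0, 0]
    - [0, 0, 0]
    - [0, 0, 0]
    - [0, 0, 0]
  turn:
    - [0, 0, 0]
    - [0, 0, 0]
    - [0, 0, 0]
    - [0, 0, 0]
    - [0, 0, 0]
    - [0, 0, 0]
    - [0, 0, 0]
    - [0, 0, 0]
  jaw: [-1, -1, -0.7, -0.6, -0.4, -0.2, 0, 0]
  force: 20

```text
time: 41.7
eef_pos: [0.3988, 0.1399, 0.0814]
tool_rot: [-1.976, -2.442, 0.0]
contact_force: [-0.0, -0.5, 0.2]
opening: 0.0429
```

```bash
python3 st.py .40 .14 .0816
```

```text
t 41.7 p [0.3988 0.1399 0.0814] q [ 0.07  0.24  2.05  0.    0.86 -0.14] op 0.0429
yhead 0.21 z [-0.  0. -1.] F [-0.01 -0.54  0.2 ] Ftool [-0.52 -0.12 -0.2 ] M [ 0.03  -0.002 -0.014]
to go cm [-0.01  0.12 -0.02]
```

Released, opening 43 mm. I'll withdraw straight up, then move the arm aside for a clear final look.

drive_tool:
  travel:
    - [0, 0, -0.5]
    - [0, 0, -1]
    - [0, 0, -2]
    - [0, 0, -3]
    - [0, 0, -4]
    - [0, 0, -4]
    - [0, 0, -3]
    - [0, 0, -1]
  turn:
    - [0, 0, 0]
    - [0, 0, 0]
    - [0, 0, 0]
    - [0, 0, 0]
    - [0, 0, 0]
    - [0, 0, 0]
    - [0, 0, 0]
    - [0, 0, 0]
  jaw: [0, 0, 0, 0, 0, 0, 0, 0]

```text
time: 42.5
eef_pos: [0.4002, 0.14, 0.2707]
tool_rot: [1.973, 2.438, 0.008]
contact_force: [-0.0, 1.2, 0.2]
opening: 0.0426
```

drive_tool:
  travel:
    - [-2, 0, 0]
    - [-4, 0, 0]
    - [-4, 0, 0]
    - [-4, 0, 0]
    - [-4, 0, 0]
    - [-4, 0, 0]
    - [-2, 0, 0]
    - [0, 0, 0]
  turn:
    - [0, 0, 0]
    - [0, 0, 0]
    - [0, 0, 0]
    - [0, 0, 0]
    - [0, 0, 0]
    - [0, 0, 0]
    - [0, 0, 0]
    - [0, 0, 0]
  jaw: [0, 0, 0, 0, 0, 0, 0, 0]

```text
time: 43.3
eef_pos: [0.4488, -0.0973, 0.2657]
tool_rot: [-1.98, -2.438, 0.001]
contact_force: [-0.7, 0.5, 0.4]
opening: 0.043
```

```bash
python3 st.py .40 .14 .0816;python3 - <<'E'
from h import *
a=snap('side');b=snap('top')
for n in('side','top'):
  s=a if n=='side' else b
  for k,z in(('tall_knob_mid',.02),('tray',.012),('puller_grip',.04),('rubber_mid',.006),('glue_mid',.046),('pen_mid',.009)):
    r=manip.outline_of(n,k)
    if r: print(n,k,round(r[0]['score'],2),np.round(r[0]['rect'],1),atz(s,r[0]['rect'][0],r[0]['rect'][1],z).round(3))
A=cv2.resize(a['color'][150:350,160:360],None,fx=2.2,fy=2.2,interpolation=cv2.INTER_CUBIC)
B=cv2.resize(b['color'][180:380,140:300],None,fx=2.2,fy=2.2,interpolation=cv2.INTER_CUBIC)
cv2.imwrite('pics/h7.png',np.hstack([A,B])[:,:,::-1])
E
```

```text
t 43.3 p [ 0.4488 -0.0973  0.2657] q [-0.46  0.08  1.71 -0.    1.35 -0.66] op 0.043
yhead 0.2063 z [-1.3e-03 -1.0e-04 -1.0e+00] F [-0.7   0.5   0.38] Ftool [ 0.64 -0.59 -0.38] M [ 0.024 -0.017  0.053]
to go cm [24.22  0.11 18.41]
side tall_knob_mid 0.49 [217.3 223.1  34.3  50. ] [0.38  0.177 0.02 ]
side tray 0.93 [257.  196.4  63.4  33.8] [0.485 0.267 0.012]
side puller_grip 0.81 [217.4 224.8  30.1  48.3] [0.38  0.145 0.04 ]
side rubber_mid 0.58 [232.2 270.   19.7  23.2] [0.394 0.029 0.006]
side glue_mid 0.72 [409.2 258.2  18.4  43.8] [ 0.741 -0.075  0.046]
side pen_mid 0.57 [465.  352.   24.3  58.3] [ 0.76  -0.288  0.009]
top tall_knob_mid 0.7 [336.1 240.5 114.   76.8] [ 0.588 -0.034  0.02 ]
top tray 0.89 [170.9 288.2  63.7  86. ] [0.488 0.286 0.012]
top puller_grip 0.82 [246.2 352.8  22.9  39.9] [0.369 0.131 0.04 ]
top rubber_mid 0.5 [301.6 339.2  22.8  26.8] [0.396 0.029 0.006]
top glue_mid 0.8 [364.8 160.1  10.5  29.4] [ 0.746 -0.087  0.046]
top pen_mid 0.93 [457.  159.   51.7  50.6] [ 0.765 -0.28   0.009]
```

View pics/h7.png

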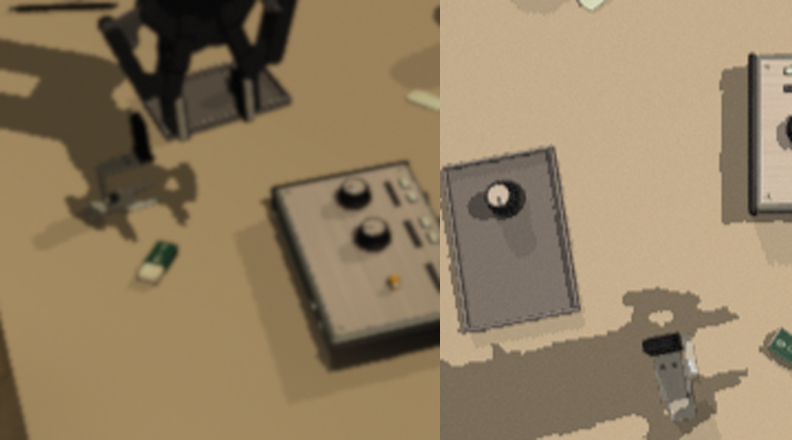

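The final views show the tall knob upright in the tray (top crop (503,198)), the puller standing alone on the desk, both low knobs on and the eraser in place. Handing in.

```bash
python3 -c "
from workcell import manip
print(manip.finish_job())"
```

```text
the job is handed in; nothing more can be done
None
```

The tall knob is off the mixer and standing upright in the parts tray, and the puller is standing on the bare desk. I handed the job in at about 43 s; no verdict is reported.

- **Fork home:** I slid the fork about 0.6 mm above the panel until it met the hub with a steady 3 N.
- **Pull:** The knob came off with about 6 N of pull. It was then carried to the tray and set down, with a floor touch of about 4 N.
- **Puller:** I backed the fork clear of the knob and set the puller down between the tray and the eraser.

My last pictures show both low knobs still on, and the glue stick, marker and eraser within a few millimetres of where they were.

- **Failed check:** In the last pictures the network's detection of the tall knob was wrong in both cameras. It marked the puller in the side view and the mixer in the top view, so I judged the knob by eye from the top picture, where it stands upright in the tray.
- **Margin not confirmed:** At full home the handle was about 10 to 10.5 mm from the knob's axis by my camera estimate, against the 11.5 mm limit. The cameras are only good to about 2 mm.

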